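# Clamp a photo block for retouching and lock its T-keys

## Robot

A 6-joint arm with a two-finger parallel gripper is mounted at the origin on the work surface. World frame = base frame: x ahead of the robot, y to its left, z up, the work surface at z = 0. Lengths are in m, angles in rad, forces in N, time in s.
With the tool pointing down it reaches from about 0.4 to 0.925 m from the base axis. Payload 3.4 kg.
Tool frame: the origin (TCP) lies on the centre line of the jaws, within the pads' length; the fingertips stand 19 mm ahead of it and the grasp point (between the pads) is the TCP (r.tcp_to_tips is the distance from the TCP to the fingertips, in m); z points along the fingers, y is the line along which they close (so a half turn about z gives the same grasp; the last joint's range is limited). The gripper opens to 85 mm and grips with 20 to 120 N. Pads are 22 mm wide; open, the fingers measure 114 mm over their backs; the gripper's body (76 mm by 85 mm) begins 54 mm behind the grasp point. The pads swing forward as they close: fully open they stand 13 mm farther back than shut.
Start: joints at [-0.073, 0.307, 1.506, -0, 1.328, -0.073], TCP at [0.575, -0, 0.25] pointing down, gripper open.
Joint ranges: [-3.12, 3.12], [-1.05, 2.28], [0.14, 2.33], [-1.42, 4.57], [0.1, 2.73], [-2.68, 2.68]. Speed limits (rad/s): [2.57, 2.57, 3.14, 3.14, 3.14, 3.14].

## Interface

Orientations are given as [roll, pitch, yaw] about the fixed x, y, z axes, in that order (R = Rz(yaw) Ry(pitch) Rx(roll)).
In Python, from cell import get_obs, eyes, r gives the robot as it stands.
- The arm moves only by the tool servo_tool, never from a script. Its argument "increments" is a list of rows, each an object of numbers: "wx", "wy", "wz": the turn, a rotation vector about the tool's x, y, z in degrees; "tx", "ty", "tz": the shift along the tool's x, y, z in m; "jaw": the finger opening in m, from 0 to 0.0854. A call has 1 to 8 rows; each row is the pose to reach, as a shift and turn from the pose commanded when the call began, along the tool's axes at that moment; what a row does not reach only later rows make up. A row lasts 1/12 s, in which the tool goes at most 41.7 mm and 7.16 degrees, less where a joint would pass 70% of its speed; a pose out of reach is approached as far as the arm can. A call with a gripper value outside its range is refused whole. The fingers move at their own pace and stop on an object; "newtons" is the grip in N (left out, the last holds). Time passes only in rows, so rows that repeat a pose let the fingers close. It gives the time, the measured TCP pose, the force, the opening and the grip force at its end, in the units of the state.
- get_obs(): the state, without advancing time (a new reading comes with each control period).
- eyes.grab_frame(name): name is "scene" or "side" or "wrist"; returns a dict with "image" (400x640x3 uint8, blue, green, red), "camera_matrix" (3x3 intrinsics, pixels), "view" (4x4, takes a point from world to camera coordinates). Camera axes: x right, y up, looking along -z (the intrinsics and any distortion apply to the point x, -y, -z); pixel columns grow to the right and rows downward; lengths in m; the calibration is good to about 2 mm. A picture is of the moment at which its call begins. There is no depth.
- r.job_done(): hands the job in; it is judged then, once.
The state is a dict: "clock": time; "joints": joint angles; "dq": joint speeds; "joint_efforts": joint torques, N m; "tcp_pos": TCP position; "tool_rot": TCP orientation; "wrist_force": force on the tool from outside, world axes, zero at the start; "ft_torque": the same for the moment, N m; "opening": opening from 0.0 (shut) to 1.0 (fully open); "finger_force": force on a finger pad.
Only numpy, scipy, OpenCV 4.12 (cv2) and the standard library are available. Lean on these libraries where they do the work, as an engineer would, in place of code of your own. Each camera call takes 0.05 s, during which the arm holds its last target. There are 200 camera calls.

## Task

Lay the wooden photo block, picture up, in the bed of the retouching vise with one end against the fence between the cheeks, and crank the handle until the jaw has closed on the block and presses it to the fence. Then drop every T-key from the wooden rack through a slot of the vise's deck, one to a slot, and turn each a quarter turn so that it is locked upright with its shoulder down on the deck. Leave the bottle, the loupe and the brush jar alone.

Things in the scene. Friction and masses are not known exactly. Their poses are not given: they have to be found in the camera images.
- block_centre (a point): centre of the loose wooden photo block: 64 mm (x) by 110 mm (y) by 24 mm high, a grey picture on its top, lying flat on the bench; 0.13 kg. Either end may go to the fence
- bed (a point): point on the vise's deck (26 mm above the bench) where the centre of the block's underside lies when its end touches the fence. Fixed vise, aluminium deck 170 by 215. x is across, y along the vise towards the fence, z up. On the deck stand only fence, cheeks, jaw (23 high) and gear housing (20 above the deck)
- fence (a point): middle of the fence's lower edge on the deck, 55 mm from the bed on its +y side; the face looks back along -y, 20 mm high. Two cheeks, 20 high, reach 18 mm back from it, inner faces 35 mm either side of the middle, so 3 mm free on each side of the block
- jaw_face (a point): middle of the moving jaw's face (90 wide), which looks to the bed's +y; it slides along the bed's y
- jaw (a joint): jaw travel in m, 0 = fully open with its face at the bed's y = -100 mm, grows towards the fence; 0.045 when it touches a block that touches the fence. Geared to the crank: 8 mm per radian
- crank (a joint): crank angle in rad, 0 = jaw fully open; grows as the crank turns clockwise seen from above, which closes the jaw; 5.63 when closed on the block, end stop at 6.8. Turning takes about 2 N at the handle; it stays where it is left
- crank_handle (a point): centre of the black upright crank handle, a freely spinning sleeve 16 mm in diameter and 44 mm high, centre 84 mm above the bench; it circles crank_axis at a radius of 40 mm, over a flat crank arm whose upper face is 58 mm above the bench
- crank_axis (a point): point on the crank's vertical axis, 50 mm above the bench, 170 mm from the bed on its -y side
- slot0 (a point): centre of the -x side, jaw end slot at the deck's upper face: the slot is 38 mm long along this point's y and 13 wide along x, through the 8 mm deck, hollow below for 18 mm. A key must be lowered with its grip bar along y until the shoulder sits on the deck, then turned 90 degrees either way
- slot1 (a point): centre of the -x side, fence end slot at the deck's upper face: the slot is 38 mm long along this point's y and 13 wide along x, through the 8 mm deck, hollow below for 18 mm. A key must be lowered with its grip bar along y until the shoulder sits on the deck, then turned 90 degrees either way
- slot2 (a point): centre of the +x side, jaw end slot at the deck's upper face: the slot is 38 mm long along this point's y and 13 wide along x, through the 8 mm deck, hollow below for 18 mm. A key must be lowered with its grip bar along y until the shoulder sits on the deck, then turned 90 degrees either way
- slot3 (a point): centre of the +x side, fence end slot at the deck's upper face: the slot is 38 mm long along this point's y and 13 wide along x, through the 8 mm deck, hollow below for 18 mm. A key must be lowered with its grip bar along y until the shoulder sits on the deck, then turned 90 degrees either way
- rack_top (a point): centre of the upper face (26 mm above the bench) of the fixed wooden key rack, 222 long (x) by 62 wide (y); it has four slots, 36 long along x and 14 wide, at x = -84, -28, +28 and +84 mm, in which the keys stand with their grip bars along x
- key0_grip (a point): steel T-key, upright in a rack slot (3 or 4 keys exist). Point: centre of its black grip bar, 36 long (key's x), 12 thick (y), 30 high, 46 mm above its seat. Down from the bar: disc, diameter 46, 5 thick, underside 26 above the seat; shoulder, diameter 24, its underside is the seat; shank, diameter 7; toggle bar (T-head) 32 long along x, 9 thick, 11 to 20 below the seat. z is up. 0.12 kg
- key1_grip (a point): steel T-key, upright in a rack slot (3 or 4 keys exist). Point: centre of its black grip bar, 36 long (key's x), 12 thick (y), 30 high, 46 mm above its seat. Down from the bar: disc, diameter 46, 5 thick, underside 26 above the seat; shoulder, diameter 24, its underside is the seat; shank, diameter 7; toggle bar (T-head) 32 long along x, 9 thick, 11 to 20 below the seat. z is up. 0.12 kg
- key2_grip (a point): steel T-key, upright in a rack slot (3 or 4 keys exist). Point: centre of its black grip bar, 36 long (key's x), 12 thick (y), 30 high, 46 mm above its seat. Down from the bar: disc, diameter 46, 5 thick, underside 26 above the seat; shoulder, diameter 24, its underside is the seat; shank, diameter 7; toggle bar (T-head) 32 long along x, 9 thick, 11 to 20 below the seat. z is up. 0.12 kg
- key3_grip (a point): steel T-key, upright in a rack slot (3 or 4 keys exist). Point: centre of its black grip bar, 36 long (key's x), 12 thick (y), 30 high, 46 mm above its seat. Down from the bar: disc, diameter 46, 5 thick, underside 26 above the seat; shoulder, diameter 24, its underside is the seat; shank, diameter 7; toggle bar (T-head) 32 long along x, 9 thick, 11 to 20 below the seat. z is up. 0.12 kg
- dye_bottle: amber bottle, 44 mm wide, 85 high, origin at its foot; bystander, leave alone
- loupe: black loupe, 48 mm wide, 42 high, origin at its foot; bystander, leave alone
- brush_jar: glass jar with brushes, 72 mm wide, about 160 high with the brushes, origin at its foot; bystander, leave alone

How it is judged:
On the way, in this order (a step that is already met when the one before it is completed fails the run):
1. the block lies in the bed against the fence with the jaw closed on it (x of block_centre in the frame of bed between -0.008 and 0.008 m and y of block_centre in the frame of bed between -0.004 and 0.005 m and z of block_centre in the frame of bed between 0.008 and 0.016 m and angle between the y axis of block_centre and the y axis of bed, either way round below 0.06 rad and y of block_centre in the frame of jaw_face below 0.0575 m), for 0.2 s.
2. every T-key is down in a slot and turned to lock (((horizontal distance between key0_grip and slot0 below 0.014 m and z of key0_grip in the frame of slot0 between 0.041 and 0.051 m and angle between the x axis of key0_grip and the y axis of slot0, either way round above 1.2 rad and angle between key0_grip's own z axis and vertical below 0.14 rad) or (horizontal distance between key0_grip and slot1 below 0.014 m and z of key0_grip in the frame of slot1 between 0.041 and 0.051 m and angle between the x axis of key0_grip and the y axis of slot1, either way round above 1.2 rad and angle between key0_grip's own z axis and vertical below 0.14 rad) or (horizontal distance between key0_grip and slot2 below 0.014 m and z of key0_grip in the frame of slot2 between 0.041 and 0.051 m and angle between the x axis of key0_grip and the y axis of slot2, either way round above 1.2 rad and angle between key0_grip's own z axis and vertical below 0.14 rad) or (horizontal distance between key0_grip and slot3 below 0.014 m and z of key0_grip in the frame of slot3 between 0.041 and 0.051 m and angle between the x axis of key0_grip and the y axis of slot3, either way round above 1.2 rad and angle between key0_grip's own z axis and vertical below 0.14 rad)) and ((horizontal distance between key1_grip and slot0 below 0.014 m and z of key1_grip in the frame of slot0 between 0.041 and 0.051 m and angle between the x axis of key1_grip and the y axis of slot0, either way round above 1.2 rad and angle between key1_grip's own z axis and vertical below 0.14 rad) or (horizontal distance between key1_grip and slot1 below 0.014 m and z of key1_grip in the frame of slot1 between 0.041 and 0.051 m and angle between the x axis of key1_grip and the y axis of slot1, either way round above 1.2 rad and angle between key1_grip's own z axis and vertical below 0.14 rad) or (horizontal distance between key1_grip and slot2 below 0.014 m and z of key1_grip in the frame of slot2 between 0.041 and 0.051 m and angle between the x axis of key1_grip and the y axis of slot2, either way round above 1.2 rad and angle between key1_grip's own z axis and vertical below 0.14 rad) or (horizontal distance between key1_grip and slot3 below 0.014 m and z of key1_grip in the frame of slot3 between 0.041 and 0.051 m and angle between the x axis of key1_grip and the y axis of slot3, either way round above 1.2 rad and angle between key1_grip's own z axis and vertical below 0.14 rad)) and ((horizontal distance between key2_grip and slot0 below 0.014 m and z of key2_grip in the frame of slot0 between 0.041 and 0.051 m and angle between the x axis of key2_grip and the y axis of slot0, either way round above 1.2 rad and angle between key2_grip's own z axis and vertical below 0.14 rad) or (horizontal distance between key2_grip and slot1 below 0.014 m and z of key2_grip in the frame of slot1 between 0.041 and 0.051 m and angle between the x axis of key2_grip and the y axis of slot1, either way round above 1.2 rad and angle between key2_grip's own z axis and vertical below 0.14 rad) or (horizontal distance between key2_grip and slot2 below 0.014 m and z of key2_grip in the frame of slot2 between 0.041 and 0.051 m and angle between the x axis of key2_grip and the y axis of slot2, either way round above 1.2 rad and angle between key2_grip's own z axis and vertical below 0.14 rad) or (horizontal distance between key2_grip and slot3 below 0.014 m and z of key2_grip in the frame of slot3 between 0.041 and 0.051 m and angle between the x axis of key2_grip and the y axis of slot3, either way round above 1.2 rad and angle between key2_grip's own z axis and vertical below 0.14 rad)) and ((horizontal distance between key3_grip and slot0 below 0.014 m and z of key3_grip in the frame of slot0 between 0.041 and 0.051 m and angle between the x axis of key3_grip and the y axis of slot0, either way round above 1.2 rad and angle between key3_grip's own z axis and vertical below 0.14 rad) or (horizontal distance between key3_grip and slot1 below 0.014 m and z of key3_grip in the frame of slot1 between 0.041 and 0.051 m and angle between the x axis of key3_grip and the y axis of slot1, either way round above 1.2 rad and angle between key3_grip's own z axis and vertical below 0.14 rad) or (horizontal distance between key3_grip and slot2 below 0.014 m and z of key3_grip in the frame of slot2 between 0.041 and 0.051 m and angle between the x axis of key3_grip and the y axis of slot2, either way round above 1.2 rad and angle between key3_grip's own z axis and vertical below 0.14 rad) or (horizontal distance between key3_grip and slot3 below 0.014 m and z of key3_grip in the frame of slot3 between 0.041 and 0.051 m and angle between the x axis of key3_grip and the y axis of slot3, either way round above 1.2 rad and angle between key3_grip's own z axis and vertical below 0.14 rad))), for 0.2 s.
At the end, for the whole second after the job is handed in: block flat in the bed, within 8 mm across, 4 mm along and 0.06 rad, jaw within 2.5 mm of it; every key within 14 mm of a slot's centre, seated to 5 mm, upright to 0.14 rad, turned to within 20 degrees of square to the slot (all of step 1 and all of step 2); the robot touches nothing.
It fails at once if the dye bottle is pushed away (distance of dye_bottle from where it was at the start of the episode above 0.03 m).
It fails at once if the loupe is pushed away (distance of loupe from where it was at the start of the episode above 0.03 m).
It fails at once if the brush jar is pushed away (distance of brush_jar from where it was at the start of the episode above 0.03 m).
Of key0, key1, key2, key3 only 3 to 4 are there at a start; the rules pass over those that are not, and their reading is None.
At some moment in a run one of block may be knocked a few centimetres aside while the robot is not near it.
It also fails if it takes over 210 s, if anything falls off the work surface, if the arm or the gripper's body presses on something with over 40 N, if the wrist force passes 120 N, or if a joint passes its speed limit or range.

## Working session

There is one attempt and no reset: what is moved stays moved. The work goes in short steps, Python scripts to look and compute and a tool call to move; the robot and the scene stay as the last step left them, time stands still between calls to the robot, and variables do not carry over. Pictures are saved under pics/ and viewed, at most 14 in all, crops included, and the job is handed in when it is done.

Besides the shell and the picture viewer there is one more tool, called as name(argument=value, ...), one argument or row to a line, values as JSON. servo_tool: Moves the arm, as the interface text tells. Its arguments: {"type":"object","properties":{"increments":{"type":"array"},"newtons":{"type":"number"}},"required":["increments"]}

```bash
ls; mkdir -p pics
python3 - <<'E'
from cell import get_obs, eyes, r
import cv2
o=get_obs(); print(o)
for n in ("scene","side"):
    f=eyes.grab_frame(n); cv2.imwrite(f"pics/{n}0.png",f["image"]); print(n,f["camera_matrix"],f["view"],[k for k in f])
E
```

```text
pics
{'clock': 0.0, 'joints': array([-7.35010503e-02,  3.07546558e-01,  1.50767453e+00,  4.29328929e-07,
        1.32841376e+00, -7.35290893e-02]), 'dq': array([ 0.00143891,  0.00051121,  0.00062885, -0.00119787, -0.00040541,
        0.00066066]), 'joint_efforts': array([-2.40806599e-03, -4.57556927e+01, -2.51919490e+01, -3.95127336e-04,
        1.32516641e-02, -2.41733758e-06]), 'tcp_pos': array([5.74333536e-01, 2.40930707e-05, 2.49395727e-01]), 'tool_rot': array([-3.13955601e+00, -1.50440956e-04,  1.57082411e+00]), 'wrist_force': array([ 0.04144602,  0.34396026, -0.05286235]), 'ft_torque': array([-0.02737889,  0.04876818, -0.01569   ]), 'finger_force': 0.0, 'opening': 0.9981553833842697}
scene [[410.60294163   0.         318.90050637]
 [  0.         410.60294163 197.64148352]
 [  0.           0.           1.        ]] [[-0.87081331  0.49160885 -0.00221652  0.49587509]
 [-0.39372738 -0.69471656  0.6019532   0.17632128]
 [ 0.29438567  0.52506156  0.79852829 -1.19716808]
 [ 0.          0.          0.          1.        ]] ['image', 'camera_matrix', 'view']
side [[422.64882762   0.         321.70726192]
 [  0.         422.64882762 205.89123254]
 [  0.           0.           1.        ]] [[ 0.90133162 -0.43301778 -0.00984474 -0.51032555]
 [ 0.25617758  0.5146337   0.8182452  -0.19035953]
 [-0.34924828 -0.74003227  0.57478507 -0.93580291]
 [ 0.          0.          0.          1.        ]] ['image', 'camera_matrix', 'view']
```

View pics/scene0.png

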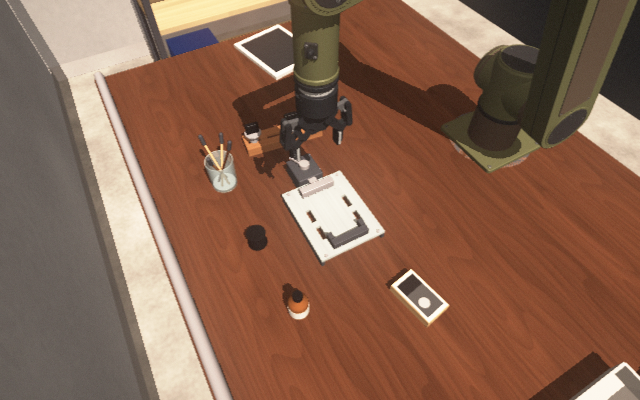

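View pics/side0.png

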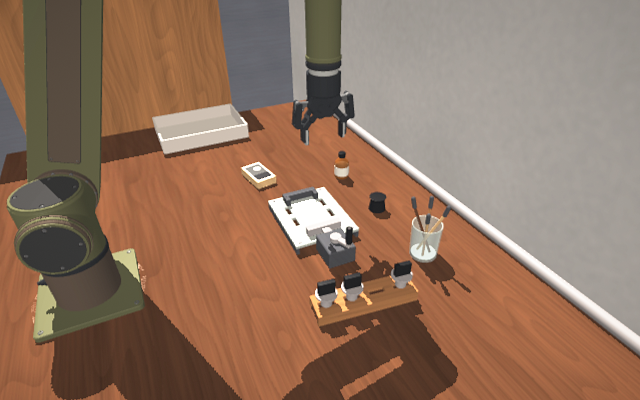

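Scene view: the block is at about (419,296), the vise deck at (333,215) with its dark fence at (347,235), the crank at about (302,165) and the rack at (265,142). Side view: three keys at (326,290), (352,285) and (402,272), with the third rack slot empty, and the crank handle at (349,236).

```bash
cat > h.py <<'E'
from cell import get_obs, eyes, r
import cv2, numpy as np
from scipy.spatial.transform import Rotation as Ro
def ray(f,uv):
    V=f["view"];R=V[:3,:3];c=-R.T@V[:3,3]
    uv=np.atleast_2d(np.asarray(uv,float)); p=np.c_[uv,np.ones(len(uv))]@np.linalg.inv(f["camera_matrix"]).T
    return c,(p*[1,-1,-1])@R
def plane(f,uv,z):
    c,d=ray(f,uv); return (c+d*((z-c[2])/d[:,2])[:,None])[:,:2]
def proj(f,P):
    P=np.atleast_2d(P); q=P@f["view"][:3,:3].T+f["view"][:3,3]; q=q*[1,-1,-1]
    return (q@f["camera_matrix"].T)[:,:2]/q[:,2:]
def blob(m,near):
    cs=cv2.findContours(m.astype(np.uint8)*255,cv2.RETR_EXTERNAL,cv2.CHAIN_APPROX_NONE)[0]
    cs=[c for c in cs if cv2.contourArea(c)>60]
    return min(cs,key=lambda c:-cv2.pointPolygonTest(c,tuple(map(float,near)),True))[:,0,:]
def rect(f,c,z):
    w=plane(f,c,z).astype(np.float32)*1000
    (x,y),(a,b),t=cv2.minAreaRect(w)
    return np.round([x,y,a,b,t],1)
def tri(f,u,g,v):
    c1,d1=ray(f,u);c2,d2=ray(g,v);A=np.c_[d1[0],-d2[0]];s=np.linalg.lstsq(A,c2-c1,rcond=None)[0]
    return (c1+d1[0]*s[0]+c2+d2[0]*s[1])/2
def totool(d):  # world vec -> tool axes
    return Ro.from_euler("xyz",get_obs()["tool_rot"]).inv().apply(d)
E
python3 - <<'E'
from h import *
S=eyes.grab_frame("scene");D=eyes.grab_frame("side")
def bright(f,t=110,s=90):
    h=cv2.cvtColor(f["image"],cv2.COLOR_BGR2HSV);return (h[...,2]>t)&(h[...,1]<s)
for n,f,b,d in(("sc",S,(418,296),(340,215)),("si",D,(258,175),(313,217))):
    m=cv2.morphologyEx(bright(f).astype(np.uint8),cv2.MORPH_CLOSE,np.ones((9,9)))
    for p,z in((b,.024),(d,.026)):
        c=blob(m,p); print(n,len(c),rect(f,c,z))
for k in((326,285),(352,281),(402,268)): print(plane(D,k,.075))
print("handle top",plane(D,(349,230),.106), plane(S,(302,140),.106),"bottle",plane(S,(298,314),0),"loupe",plane(S,(257,245),0),"jar",plane(S,(225,188),0))
big=lambda i,x,y,w,h:cv2.resize(i[y:y+h,x:x+w],None,fx=4,fy=4,interpolation=cv2.INTER_CUBIC)
cv2.imwrite("pics/side1.png",big(D["image"],240,150,190,150))
E
```

```text
sc 118 [489.1 295.3  62.5 108.9   9.5]
sc 326 [543.7 -42.  344.3 172.8  88.8]
si 68 [488.5 296.9  65.8 115.5   9.9]
si 246 [542.2  -2.3 290.  174.8  88.5]
[[ 0.44357396 -0.27670275]]
[[ 0.49542452 -0.28989527]]
[[ 0.6070483  -0.30295809]]
handle top [[ 0.54982385 -0.17614406]] [[ 0.52622418 -0.16343203]] bottle [[0.73205609 0.1971265 ]] loupe [[ 0.73823607 -0.001759  ]] jar [[ 0.7402442  -0.20241756]]
```

View pics/side1.png

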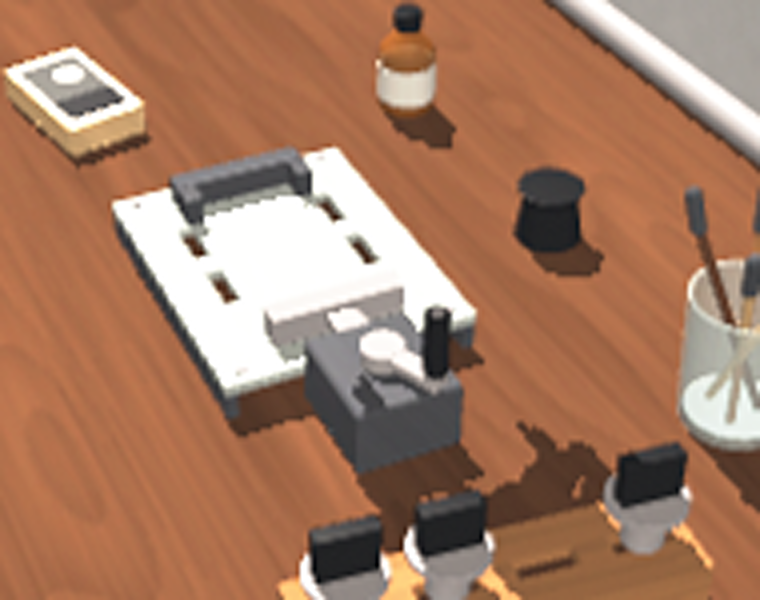

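The crop shows the fence with its cheeks at the far end of the deck, four slots, the jaw fully open, and the crank handle on the +x/+y side of its axis. Next I use the wrist camera on the deck.

Run:
```python
from h import *
f=eyes.grab_frame("wrist");cv2.imwrite("pics/w0.png",f["image"]);print(f["camera_matrix"],f["view"])
```

```text
[[346.57130998   0.         322.88703776]
 [  0.         346.57130998 193.64943498]
 [  0.           0.           1.        ]] [[ 9.99997255e-01 -8.78168742e-04 -2.17205790e-03 -5.73400569e-01]
 [ 2.64886551e-04  9.63528509e-01 -2.67605571e-01  3.40169220e-02]
 [ 2.32784256e-03  2.67604261e-01  9.63526098e-01 -3.79556986e-01]
 [ 0.00000000e+00  0.00000000e+00  0.00000000e+00  1.00000000e+00]]
```

View pics/w0.png

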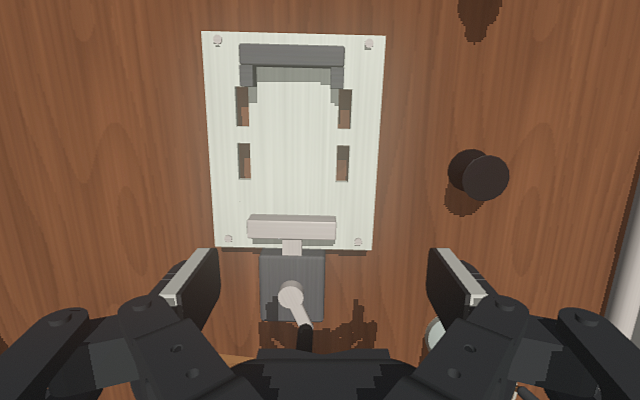

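The wrist view shows the whole vise: deck corners (202,31), (386,36), (372,250) and (215,248), slots near (242,106), (344,108), (244,161) and (343,163), the fence face edge at row 67, and the crank hub at (291,295) with the handle at (304,335).

Run:
```python
from h import *
f=eyes.grab_frame("wrist");h=cv2.cvtColor(f["image"],cv2.COLOR_BGR2HSV);print([tuple(h[y,x]) for x,y in((290,200),(242,110),(230,60),(100,100),(338,72),(290,75),(252,95))])
dm=blob(cv2.morphologyEx(((h[...,1]<60)&(h[...,2]>120)).astype(np.uint8),cv2.MORPH_CLOSE,np.ones((25,25))),(290,180))
print("deck",rect(f,dm,.026))
brown=((h[...,1]>70)).astype(np.uint8); brown=cv2.morphologyEx(brown,cv2.MORPH_CLOSE,np.ones((3,3)))
S=[]
for p in((240,110),(345,112),(243,161),(343,163)):
    x,y,w,hh=p[0]-14,p[1]-32,28,60
    m=np.zeros_like(brown); m[y:y+hh,x:x+w]=1
    c=blob(brown*m,p); R=rect(f,c,.026); S.append(R[:2]); print("slot",p,R,cv2.boundingRect(c))
print("fence top front edge", plane(f,[(245,67),(340,67)],.046), "bottom", plane(f,[(257,82),(330,82)],.026))
print("hub",plane(f,(291,291),.06),"jaw top front",plane(f,[(249,216),(336,217)],.049))
```

```text
[(np.uint8(32), np.uint8(15), np.uint8(215)), (np.uint8(12), np.uint8(96), np.uint8(151)), (np.uint8(33), np.uint8(14), np.uint8(215)), (np.uint8(11), np.uint8(139), np.uint8(138)), (np.uint8(30), np.uint8(10), np.uint8(124)), (np.uint8(38), np.uint8(19), np.uint8(149)), (np.uint8(35), np.uint8(19), np.uint8(147))]
deck [541.6 -31.6 315.  172.3  88.6]
slot (240, 110) [495.9  52.1  20.6   8.9  86.6] (239, 104, 10, 22)
slot (345, 112) [594.   48.2  16.3  10.9  90. ] (338, 110, 12, 18)
slot (243, 161) [494.2   0.9  23.3   8.2  86.7] (241, 155, 9, 23)
slot (343, 163) [592.3  -2.8  20.2   9.6  87.2] (336, 160, 11, 20)
fence top front edge [[0.5043273  0.09444243]
 [0.58899104 0.09435546]] bottom [[0.5107068  0.08251566]
 [0.58049593 0.08244906]]
hub [[ 0.54108562 -0.121803  ]] jaw top front [[ 0.50044261 -0.04485251]
 [ 0.58662134 -0.04591903]]
```

Run:
```python
from h import *
f=eyes.grab_frame("wrist");i=f["image"]
a=cv2.resize(i[30:130,195:395],None,fx=4,fy=4,interpolation=cv2.INTER_NEAREST)
b=cv2.resize(i[200:250,195:395],None,fx=4,fy=4,interpolation=cv2.INTER_NEAREST)
cv2.imwrite("pics/w1.png",np.vstack([a,b]))
h=cv2.cvtColor(i,cv2.COLOR_BGR2HSV)
m=((h[...,2]<195)|(h[...,1]>45)).astype(np.uint8)
for p in((244,161),(343,163)):
    k=np.zeros_like(m);k[p[1]-27:p[1]+27,p[0]-16:p[0]+16]=1
    c=blob(m*k,p);print(rect(f,c,.026),cv2.boundingRect(c))
print("deckc",plane(f,[(201.5,30.5),(386,35.5),(372,250.5),(215,247.5)],.026))
```

```text
[492.9   5.9  37.2  13.3  89.2] (236, 143, 15, 37)
[593.    3.4  38.1  13.3  88.4] (335, 145, 15, 38)
deckc [[ 0.46201108  0.12776963]
 [ 0.63220871  0.12333233]
 [ 0.62727677 -0.09273444]
 [ 0.45618544 -0.08915814]]
```

View pics/w1.png

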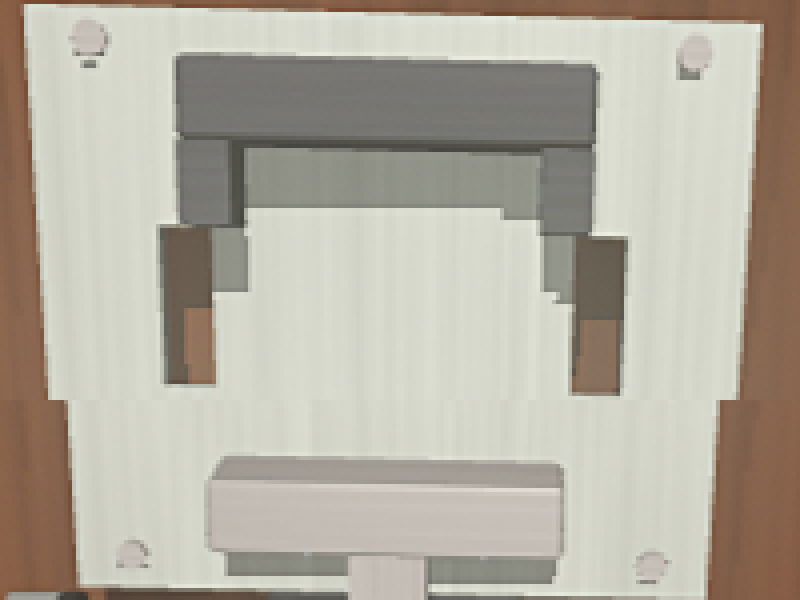

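The magnified view shows the fence foot at px (256.2,66.8)-(330.2,68.3), the jaw foot at (250.5,214.3)-(335.7,215.8), and fence-end slots centred at about (241.8,106.1) and (345,108.8). The slots are clean rectangles.

Run:
```python
from h import *
f=eyes.grab_frame("wrist")
P=plane(f,[(256.2,66.8),(330.2,68.3),(250.5,214.3),(335.7,215.8),(241.8,106.1),(345,108.8)],.026)*1000
print(P); print(plane(f,[(239.5,64),(343.7,66.2)],.046)*1000)
dk=np.array([[462.0,127.8],[632.2,123.3],[627.3,-92.7],[456.2,-89.2]])
u=(dk[0]+dk[1]-dk[2]-dk[3]);yaw=np.arctan2(u[1],u[0])-np.pi/2;v=dk[1]+dk[2]-dk[0]-dk[3]
print("yaw",np.degrees(yaw),np.degrees(np.arctan2(v[1],v[0])),"c",dk.mean(0))
sl=np.array([[492.9,5.9],P[4],[593,3.4],P[5]]);print("slot yaws",[np.degrees(np.arctan2(*(b-a)[::-1])) for a,b in((sl[0],sl[2]),(sl[1],sl[3]),(sl[0],sl[1]),(sl[2],sl[3]))],sl.mean(0))
y=np.radians(-1.4);e=np.array([-np.sin(y),np.cos(y)])
F=P[:2].mean(0);J=P[2:4].mean(0);print("bed from fence",F-55*e,"from jaw",J+100*e)
print("axis",F-225*e)
hd=plane(f,[(304,325),(304,340)],.106)*1000; print(hd, plane(f,(290.5,287),.066)*1000)
D=eyes.grab_frame("side");S=eyes.grab_frame("scene")
print("handle side", plane(D,(240+437/4,150+312/4),.106)*1000,plane(D,(240+435/4,150+370/4),.062)*1000)
```

```text
[[510.89240619  96.20122066]
 [580.90025157  94.7941148 ]
 [497.13437    -51.04839877]
 [587.43766222 -52.76405086]
 [494.97553958  60.15955724]
 [595.51472251  57.520231  ]]
[[499.80368828  96.95802401]
 [592.5473258   95.02264483]]
yaw -1.4155660446078517 -1.3427551069660144 c [544.425  17.3  ]
slot yaws [np.float64(-1.4306661135418788), np.float64(-1.503767246984693), np.float64(87.80938671403462), np.float64(87.33963761630912)] [544.09756552  31.74494706]
bed from fence [544.55255908  40.51408579] from jaw [544.72923392  48.06392416]
axis [ 540.39908879 -129.43516747]
[[ 556.95234756 -128.40137403]
 [ 556.70770876 -144.21894698]] [[ 541.56337988 -113.82558762]]
handle side [[ 553.76950108 -170.09189719]] [[ 554.93285079 -168.10919393]]
```

servo_tool(
  increments=[
    {"tx": 0.26,"ty": -0.085,"wz": -9.7},
    {"tx": 0.26,"ty": -0.085,"wz": -9.7},
    {"tx": 0.26,"ty": -0.085,"wz": -9.7},
    {"tx": 0.26,"ty": -0.085,"wz": -9.7},
    {"tx": 0.26,"ty": -0.085,"wz": -9.7},
    {"tx": 0.26,"ty": -0.085,"wz": -9.7},
    {"tx": 0.26,"ty": -0.085,"wz": -9.7},
    {"tx": 0.26,"ty": -0.085,"wz": -9.7},
  ],
)

```text
$.increments[0]: bad value
```

Run:
```python
from h import *
f=eyes.grab_frame("wrist");i=f["image"];h=cv2.cvtColor(i,cv2.COLOR_BGR2HSV)
p=proj(f,[.489,.296,.024])[0];print(p)
m=cv2.morphologyEx(((h[...,1]<60)).astype(np.uint8),cv2.MORPH_CLOSE,np.ones((7,7)))
m[260:]=0
c=blob(m,p);R=rect(f,c,.024);print(R,cv2.boundingRect(c))
o=get_obs();print(o["tcp_pos"],np.degrees(o["tool_rot"]),o["clock"])
for q in (R[:2]/1000,):
    print(totool(np.r_[q,.025]-o["tcp_pos"]))
```

```text
[ 215.88319139 -198.81255365]
[528.4  10.  233.1 201.6  88.6] (188, 31, 197, 229)
[ 5.75002907e-01 -3.35900491e-05  2.50298321e-01] [-1.79998567e+02 -9.54915446e-04  8.99991056e+01] 0.55
[ 0.01002911 -0.04659743  0.22529965]
```

servo_tool(
  increments=[
    {"wx": 0,"wy": 0,"wz": -7,"tx": 0.04,"ty": -0.011,"tz": 0,"jaw": 0.085},
    {"wx": 0,"wy": 0,"wz": -9.7,"tx": 0.08,"ty": -0.022,"tz": 0,"jaw": 0.085},
    {"wx": 0,"wy": 0,"wz": -9.7,"tx": 0.12,"ty": -0.033,"tz": 0,"jaw": 0.085},
    {"wx": 0,"wy": 0,"wz": -9.7,"tx": 0.16,"ty": -0.044,"tz": 0,"jaw": 0.085},
    {"wx": 0,"wy": 0,"wz": -9.7,"tx": 0.2,"ty": -0.055,"tz": 0,"jaw": 0.085},
    {"wx": 0,"wy": 0,"wz": -9.7,"tx": 0.24,"ty": -0.066,"tz": 0,"jaw": 0.085},
    {"wx": 0,"wy": 0,"wz": -9.7,"tx": 0.26,"ty": -0.085,"tz": 0,"jaw": 0.085},
    {"wx": 0,"wy": 0,"wz": -9.7,"tx": 0.26,"ty": -0.085,"tz": 0,"jaw": 0.085},
  ],
)

```text
clock: 1.22
tcp_pos: [0.4866, 0.2642, 0.2502]
tool_rot: [-3.139, -0.002, 1.745]
wrist_force: [0.3, -0.3, -0.5]
opening: 0.995
finger_force: 0.0
```

Run:
```python
from h import *
f=eyes.grab_frame("wrist");i=f["image"];h=cv2.cvtColor(i,cv2.COLOR_BGR2HSV)
p=proj(f,[.489,.296,.024])[0];print(p)
m=cv2.morphologyEx(((h[...,1]<60)).astype(np.uint8),cv2.MORPH_CLOSE,np.ones((7,7)))
m[260:]=0
c=blob(m,p);R=rect(f,c,.024);print(R,cv2.boundingRect(c))
o=get_obs();print(o["tcp_pos"],np.degrees(o["tool_rot"]),o["clock"])
print(totool(np.r_[R[:2]/1000,.025]-o["tcp_pos"]))
```

```text
[332.00310661 136.69861476]
[488.5 296.9  61.9 108.2   9.9] (301, 79, 64, 110)
[0.4881505  0.26211497 0.25029158] [-1.79953734e+02 -1.43134950e-02  9.99645237e+01] 1.2667
[0.03414354 0.0065453  0.2252949 ]
```

servo_tool(
  increments=[
    {"tx": 0.034,"ty": 0.0065,"tz": 0.02},
    {"tx": 0.034,"ty": 0.0065,"tz": 0.06},
    {"tx": 0.034,"ty": 0.0065,"tz": 0.1},
    {"tx": 0.034,"ty": 0.0065,"tz": 0.14},
    {"tx": 0.034,"ty": 0.0065,"tz": 0.18},
    {"tx": 0.034,"ty": 0.0065,"tz": 0.205},
    {"tx": 0.034,"ty": 0.0065,"tz": 0.222},
    {"tx": 0.034,"ty": 0.0065,"tz": 0.225},
  ],
)

```text
$.increments[0]: bad value
```

servo_tool(
  increments=[
    {"jaw": 0.06},
    {"jaw": 0.05},
    {"jaw": 0.05},
    {"jaw": 0.05},
    {"jaw": 0.05},
    {"jaw": 0.05},
  ],
  newtons=40,
)

```text
$.increments[0]: bad value
```

servo_tool(
  increments=[
    {"wx": 0,"wy": 0,"wz": 0,"tx": 0.034,"ty": 0.0065,"tz": 0.02,"jaw": 0.085},
    {"wx": 0,"wy": 0,"wz": 0,"tx": 0.034,"ty": 0.0065,"tz": 0.06,"jaw": 0.085},
    {"wx": 0,"wy": 0,"wz": 0,"tx": 0.034,"ty": 0.0065,"tz": 0.1,"jaw": 0.085},
    {"wx": 0,"wy": 0,"wz": 0,"tx": 0.034,"ty": 0.0065,"tz": 0.14,"jaw": 0.085},
    {"wx": 0,"wy": 0,"wz": 0,"tx": 0.034,"ty": 0.0065,"tz": 0.18,"jaw": 0.085},
    {"wx": 0,"wy": 0,"wz": 0,"tx": 0.034,"ty": 0.0065,"tz": 0.205,"jaw": 0.085},
    {"wx": 0,"wy": 0,"wz": 0,"tx": 0.034,"ty": 0.0065,"tz": 0.222,"jaw": 0.085},
    {"wx": 0,"wy": 0,"wz": 0,"tx": 0.034,"ty": 0.0065,"tz": 0.225,"jaw": 0.085},
  ],
)

```text
clock: 1.93
tcp_pos: [0.4892, 0.2923, 0.0217]
tool_rot: [-3.135, 0.002, 1.739]
wrist_force: [-0.3, 0.2, 0.3]
opening: 0.994
finger_force: 0.0
```

servo_tool(
  increments=[
    {"wx": 0,"wy": 0,"wz": 0,"tx": 0,"ty": 0,"tz": 0,"jaw": 0.05},
    {"wx": 0,"wy": 0,"wz": 0,"tx": 0,"ty": 0,"tz": 0,"jaw": 0.05},
    {"wx": 0,"wy": 0,"wz": 0,"tx": 0,"ty": 0,"tz": 0,"jaw": 0.05},
    {"wx": 0,"wy": 0,"wz": 0,"tx": 0,"ty": 0,"tz": 0,"jaw": 0.05},
    {"wx": 0,"wy": 0,"wz": 0,"tx": 0,"ty": 0,"tz": 0,"jaw": 0.05},
    {"wx": 0,"wy": 0,"wz": 0,"tx": 0,"ty": 0,"tz": 0,"jaw": 0.05},
  ],
  newtons=40,
)

```text
clock: 2.43
tcp_pos: [0.4914, 0.2949, 0.0264]
tool_rot: [3.139, -0.001, 1.74]
wrist_force: [1.0, -0.4, 2.7]
opening: 0.731
finger_force: 46.4
```

servo_tool(
  increments=[
    {"wx": 0,"wy": 0,"wz": 0,"tx": 0,"ty": 0,"tz": -0.04,"jaw": 0.05},
    {"wx": 0,"wy": 0,"wz": 3,"tx": -0.02,"ty": 0.001,"tz": -0.075,"jaw": 0.05},
    {"wx": 0,"wy": 0,"wz": 6,"tx": -0.06,"ty": 0.002,"tz": -0.08,"jaw": 0.05},
    {"wx": 0,"wy": 0,"wz": 9,"tx": -0.1,"ty": 0.004,"tz": -0.08,"jaw": 0.05},
    {"wx": 0,"wy": 0,"wz": 11.3,"tx": -0.14,"ty": 0.006,"tz": -0.08,"jaw": 0.05},
    {"wx": 0,"wy": 0,"wz": 11.3,"tx": -0.18,"ty": 0.008,"tz": -0.08,"jaw": 0.05},
    {"wx": 0,"wy": 0,"wz": 11.3,"tx": -0.22,"ty": 0.009,"tz": -0.08,"jaw": 0.05},
    {"wx": 0,"wy": 0,"wz": 11.3,"tx": -0.255,"ty": 0.009,"tz": -0.08,"jaw": 0.05},
  ],
)

```text
clock: 3.1
tcp_pos: [0.543, 0.0425, 0.1059]
tool_rot: [3.14, 0.0, 1.543]
wrist_force: [0.2, 0.3, -1.5]
opening: 0.737
finger_force: 45.9
```

servo_tool(
  increments=[
    {"wx": 0,"wy": 0,"wz": 0,"tx": -0.009,"ty": 0,"tz": 0,"jaw": 0.05},
    {"wx": 0,"wy": 0,"wz": 0,"tx": -0.009,"ty": 0,"tz": 0,"jaw": 0.05},
    {"wx": 0,"wy": 0,"wz": 0,"tx": -0.009,"ty": 0,"tz": 0,"jaw": 0.05},
    {"wx": 0,"wy": 0,"wz": 0,"tx": -0.009,"ty": 0,"tz": 0,"jaw": 0.05},
  ],
)

```text
clock: 3.43
tcp_pos: [0.5418, 0.0368, 0.1054]
tool_rot: [-3.141, -0.001, 1.543]
wrist_force: [0.5, -0.0, -0.4]
opening: 0.733
finger_force: 45.9
```

Run:
```python
from h import *
f=eyes.grab_frame("wrist");i=f["image"];cv2.imwrite("pics/w2.png",i)
o=get_obs();print(o["tcp_pos"],np.degrees(o["tool_rot"]),o["clock"],o["finger_force"])
print(proj(f,np.array([[o["tcp_pos"][0],o["tcp_pos"][1]+.055,o["tcp_pos"][2]+.0]])))
```

```text
[0.5418382  0.03712073 0.1053404 ] [-1.79981204e+02 -3.15849811e-02  8.84736309e+01] 3.4833 45.91887295246124
[[320.39699854 135.35833543]]
```

View pics/w2.png

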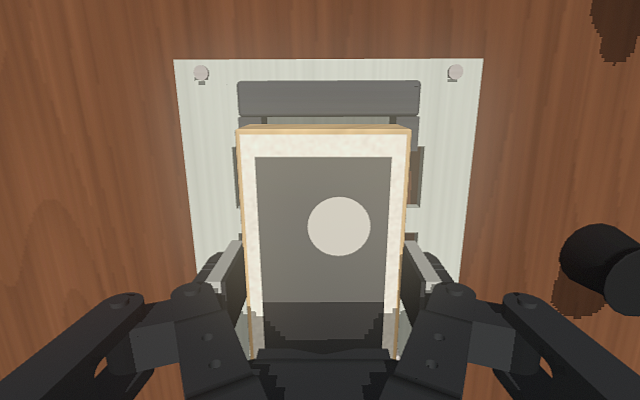

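The block is held square: its far top edge runs (244,134)-(408,134), the fence's top front edge is at row 116 from col 238 to 420.

Run:
```python
from h import *
f=eyes.grab_frame("wrist");o=get_obs()
z=o["tcp_pos"][2]
B=plane(f,[(244,134),(409,134)],z-.001)*1000;F=plane(f,[(238,115.5),(420.5,116.5)],.046)*1000
print(B,B.mean(0),np.degrees(np.arctan2(*(B[1]-B[0])[::-1])),"\n",F,F.mean(0),np.degrees(np.arctan2(*(F[1]-F[0])[::-1])),o["tcp_pos"])
```

```text
[[514.54166727  93.57383602]
 [573.41407091  91.96038068]] [543.97786909  92.76710835] -1.5698534772206896 
 [[498.90048269  97.61392091]
 [593.11043873  94.52132951]] [546.00546071  96.06762521] -1.880149795441195 [0.54188072 0.03725842 0.10531326]
```

servo_tool(
  increments=[
    {"wx": 0,"wy": 0,"wz": 0,"tx": -0.0015,"ty": 0.0022,"tz": 0.015,"jaw": 0.05},
    {"wx": 0,"wy": 0,"wz": 0,"tx": -0.0015,"ty": 0.0022,"tz": 0.03,"jaw": 0.05},
    {"wx": 0,"wy": 0,"wz": 0,"tx": -0.0015,"ty": 0.0022,"tz": 0.04,"jaw": 0.05},
    {"wx": 0,"wy": 0,"wz": 0,"tx": -0.0015,"ty": 0.0022,"tz": 0.048,"jaw": 0.05},
    {"wx": 0,"wy": 0,"wz": 0,"tx": -0.0015,"ty": 0.0022,"tz": 0.052,"jaw": 0.05},
    {"wx": 0,"wy": 0,"wz": 0,"tx": -0.0015,"ty": 0.0022,"tz": 0.052,"jaw": 0.05},
    {"wx": 0,"wy": 0,"wz": 0,"tx": -0.0015,"ty": 0.0022,"tz": 0.052,"jaw": 0.05},
  ],
)

```text
clock: 4.12
tcp_pos: [0.5445, 0.0346, 0.0533]
tool_rot: [3.142, -0.0, 1.544]
wrist_force: [-0.0, 0.3, -1.6]
opening: 0.732
finger_force: 45.9
```

servo_tool(
  increments=[
    {"wx": 0,"wy": 0,"wz": 0,"tx": 0,"ty": 0,"tz": 0.0012,"jaw": 0.05},
    {"wx": 0,"wy": 0,"wz": 0,"tx": 0,"ty": 0,"tz": 0.0012,"jaw": 0.05},
    {"wx": 0,"wy": 0,"wz": 0,"tx": 0,"ty": 0,"tz": 0.0012,"jaw": 0.085},
    {"wx": 0,"wy": 0,"wz": 0,"tx": 0,"ty": 0,"tz": 0.0012,"jaw": 0.085},
    {"wx": 0,"wy": 0,"wz": 0,"tx": 0,"ty": 0,"tz": 0.0012,"jaw": 0.085},
    {"wx": 0,"wy": 0,"wz": 0,"tx": 0,"ty": 0,"tz": -0.01,"jaw": 0.085},
    {"wx": 0,"wy": 0,"wz": 0,"tx": 0,"ty": 0,"tz": -0.04,"jaw": 0.085},
    {"wx": 0,"wy": 0,"wz": 0,"tx": 0,"ty": 0,"tz": -0.08,"jaw": 0.085},
  ],
)

```text
clock: 4.78
tcp_pos: [0.5417, 0.0341, 0.1314]
tool_rot: [-3.134, 0.0, 1.543]
wrist_force: [1.7, -0.0, -0.4]
opening: 0.997
finger_force: 0.0
```

servo_tool(
  increments=[
    {"wx": 0,"wy": 0,"wz": 0,"tx": -0.01,"ty": 0,"tz": -0.035,"jaw": 0.085},
    {"wx": 0,"wy": 0,"wz": 0,"tx": -0.035,"ty": 0.004,"tz": -0.06,"jaw": 0.085},
    {"wx": 0,"wy": 0,"wz": 0,"tx": -0.07,"ty": 0.008,"tz": -0.07,"jaw": 0.085},
    {"wx": 0,"wy": 0,"wz": 0,"tx": -0.11,"ty": 0.012,"tz": -0.07,"jaw": 0.085},
    {"wx": 0,"wy": 0,"wz": 0,"tx": -0.15,"ty": 0.016,"tz": -0.07,"jaw": 0.085},
    {"wx": 0,"wy": 0,"wz": 0,"tx": -0.19,"ty": 0.0186,"tz": -0.07,"jaw": 0.085},
    {"wx": 0,"wy": 0,"wz": 0,"tx": -0.2236,"ty": 0.0186,"tz": -0.07,"jaw": 0.085},
    {"wx": 0,"wy": 0,"wz": 0,"tx": -0.2236,"ty": 0.0186,"tz": -0.07,"jaw": 0.085},
  ],
)

```text
clock: 5.45
tcp_pos: [0.5572, -0.1965, 0.2036]
tool_rot: [3.14, 0.004, 1.538]
wrist_force: [0.5, 0.3, 0.7]
opening: 0.995
finger_force: 0.0
```

Run:
```python
from h import *
f=eyes.grab_frame("wrist");i=f["image"];cv2.imwrite("pics/w3.png",i)
o=get_obs();print(o["tcp_pos"],np.degrees(o["tool_rot"]),o["clock"])
print(proj(f,[[.5535,-.167,.106],[.5535,-.167,.062],[.540,-.1294,.06]]))
```

```text
[ 0.55673747 -0.19341692  0.20330643] [1.79962321e+02 6.12476399e-02 8.81200964e+01] 5.5
[[316.57889641 159.22292155]
 [317.53386512 149.10961918]
 [297.5081292   98.91969393]]
```

View pics/w3.png

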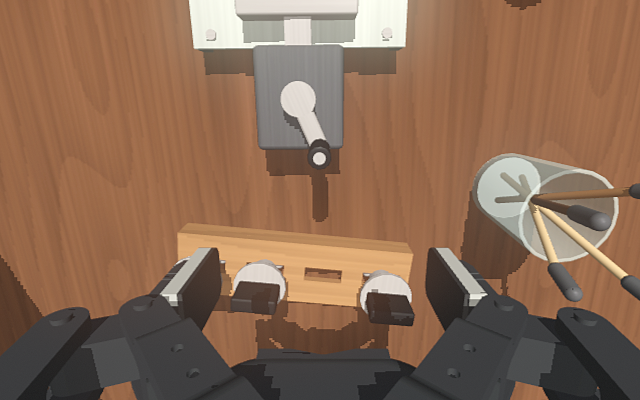

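Handle top at (319,158), hub at (298,99), matching the prediction within 1-2 mm; rack and three keys are visible below, jar clear at the right.

servo_tool(
  increments=[
    {"wx": 0,"wy": 0,"wz": 0,"tx": 0.0268,"ty": -0.003,"tz": 0.01,"jaw": 0.085},
    {"wx": 0,"wy": 0,"wz": 0,"tx": 0.0268,"ty": -0.003,"tz": 0.04,"jaw": 0.07},
    {"wx": 0,"wy": 0,"wz": 0,"tx": 0.0268,"ty": -0.003,"tz": 0.07,"jaw": 0.06},
    {"wx": 0,"wy": 0,"wz": 0,"tx": 0.0268,"ty": -0.003,"tz": 0.095,"jaw": 0.05},
    {"wx": 0,"wy": 0,"wz": 0,"tx": 0.0268,"ty": -0.003,"tz": 0.109,"jaw": 0.05},
    {"wx": 0,"wy": 0,"wz": 0,"tx": 0.0268,"ty": -0.003,"tz": 0.113,"jaw": 0.05},
    {"wx": 0,"wy": 0,"wz": 0,"tx": 0.0268,"ty": -0.003,"tz": 0.113,"jaw": 0.05},
  ],
)

```text
clock: 6.08
tcp_pos: [0.5535, -0.1616, 0.0891]
tool_rot: [-3.138, -0.001, 1.544]
wrist_force: [0.3, -0.3, 0.0]
opening: 0.588
finger_force: 0.0
```

servo_tool(
  increments=[
    {"wx": 0,"wy": 0,"wz": 0,"tx": 0,"ty": 0,"tz": 0,"jaw": 0.01},
    {"wx": 0,"wy": 0,"wz": 0,"tx": 0,"ty": 0,"tz": 0,"jaw": 0.01},
    {"wx": 0,"wy": 0,"wz": 0,"tx": 0,"ty": 0,"tz": 0,"jaw": 0.01},
    {"wx": 0,"wy": 0,"wz": 0,"tx": 0,"ty": 0,"tz": 0,"jaw": 0.01},
    {"wx": 0,"wy": 0,"wz": 0,"tx": 0,"ty": 0,"tz": 0,"jaw": 0.01},
    {"wx": 0,"wy": 0,"wz": 0,"tx": 0,"ty": 0,"tz": 0,"jaw": 0.01},
  ],
  newtons=30,
)

```text
clock: 6.58
tcp_pos: [0.5557, -0.1633, 0.0917]
tool_rot: [3.139, 0.001, 1.543]
wrist_force: [-0.3, 0.8, 6.6]
opening: 0.181
finger_force: 30.3
```

Run:
```python
import numpy as np
y=np.radians(88.4);X=np.array([np.cos(y),np.sin(y)]);Y=np.array([np.sin(y),-np.cos(y)])
a=np.radians(-68.6);p=lambda t:.04*np.array([np.cos(t),np.sin(t)])
for c in range(3):
    for k in range(1,9):
        d=p(a-np.radians(15*(8*c+k)))-p(a-np.radians(120*c));print("%.4f %.4f"%(d@X,d@Y),end=" | ")
    print()
```

```text
-0.0028 -0.0101 | -0.0029 -0.0205 | -0.0003 -0.0306 | 0.0049 -0.0397 | 0.0122 -0.0471 | 0.0212 -0.0524 | 0.0313 -0.0552 | 0.0417 -0.0553 | 
0.0101 0.0026 | 0.0192 0.0078 | 0.0266 0.0151 | 0.0319 0.0241 | 0.0347 0.0341 | 0.0348 0.0446 | 0.0322 0.0547 | 0.0271 0.0638 | 
-0.0073 0.0074 | -0.0163 0.0127 | -0.0264 0.0155 | -0.0368 0.0156 | -0.0469 0.0130 | -0.0560 0.0079 | -0.0635 0.0006 | -0.0688 -0.0084 |
```

servo_tool(
  increments=[
    {"wx": 0,"wy": 0,"wz": 0,"tx": -0.0028,"ty": -0.0101,"tz": 0,"jaw": 0.01},
    {"wx": 0,"wy": 0,"wz": 0,"tx": -0.0029,"ty": -0.0205,"tz": 0,"jaw": 0.01},
    {"wx": 0,"wy": 0,"wz": 0,"tx": -0.0003,"ty": -0.0306,"tz": 0,"jaw": 0.01},
    {"wx": 0,"wy": 0,"wz": 0,"tx": 0.0049,"ty": -0.0397,"tz": 0,"jaw": 0.01},
    {"wx": 0,"wy": 0,"wz": 0,"tx": 0.0122,"ty": -0.0471,"tz": 0,"jaw": 0.01},
    {"wx": 0,"wy": 0,"wz": 0,"tx": 0.0212,"ty": -0.0524,"tz": 0,"jaw": 0.01},
    {"wx": 0,"wy": 0,"wz": 0,"tx": 0.0313,"ty": -0.0552,"tz": 0,"jaw": 0.01},
    {"wx": 0,"wy": 0,"wz": 0,"tx": 0.0417,"ty": -0.0553,"tz": 0,"jaw": 0.01},
  ],
)

```text
clock: 7.25
tcp_pos: [0.501, -0.1211, 0.0917]
tool_rot: [3.138, 0.003, 1.543]
wrist_force: [1.8, -3.3, 6.6]
opening: 0.176
finger_force: 30.5
```

servo_tool(
  increments=[
    {"wx": 0,"wy": 0,"wz": 0,"tx": 0.0101,"ty": 0.0026,"tz": 0,"jaw": 0.01},
    {"wx": 0,"wy": 0,"wz": 0,"tx": 0.0192,"ty": 0.0078,"tz": 0,"jaw": 0.01},
    {"wx": 0,"wy": 0,"wz": 0,"tx": 0.0266,"ty": 0.0151,"tz": 0,"jaw": 0.01},
    {"wx": 0,"wy": 0,"wz": 0,"tx": 0.0319,"ty": 0.0241,"tz": 0,"jaw": 0.01},
    {"wx": 0,"wy": 0,"wz": 0,"tx": 0.0347,"ty": 0.0341,"tz": 0,"jaw": 0.01},
    {"wx": 0,"wy": 0,"wz": 0,"tx": 0.0348,"ty": 0.0446,"tz": 0,"jaw": 0.01},
    {"wx": 0,"wy": 0,"wz": 0,"tx": 0.0322,"ty": 0.0547,"tz": 0,"jaw": 0.01},
    {"wx": 0,"wy": 0,"wz": 0,"tx": 0.0271,"ty": 0.0638,"tz": 0,"jaw": 0.01},
  ],
)

```text
clock: 7.92
tcp_pos: [0.5644, -0.0936, 0.0916]
tool_rot: [-3.141, -0.001, 1.543]
wrist_force: [-2.2, 2.6, 10.6]
opening: 0.173
finger_force: 30.8
```

servo_tool(
  increments=[
    {"wx": 0,"wy": 0,"wz": 0,"tx": -0.0036,"ty": 0.0041,"tz": 0,"jaw": 0.01},
    {"wx": 0,"wy": 0,"wz": 0,"tx": -0.0073,"ty": 0.0074,"tz": 0,"jaw": 0.01},
    {"wx": 0,"wy": 0,"wz": 0,"tx": -0.0117,"ty": 0.0103,"tz": 0,"jaw": 0.01},
    {"wx": 0,"wy": 0,"wz": 0,"tx": -0.0163,"ty": 0.0127,"tz": 0,"jaw": 0.01},
    {"wx": 0,"wy": 0,"wz": 0,"tx": -0.0163,"ty": 0.0127,"tz": 0,"jaw": 0.01},
  ],
)

```text
clock: 8.33
tcp_pos: [0.5746, -0.1047, 0.0916]
tool_rot: [-3.137, -0.012, 1.539]
wrist_force: [-3.4, 21.2, 17.9]
opening: 0.178
finger_force: 31.6
```

Run:
```python
from h import *
f=eyes.grab_frame("wrist");i=f["image"]
D=eyes.grab_frame("side")["image"]
a=cv2.resize(i[:,100:500],(520,520));b=cv2.resize(D[170:270,240:380],None,fx=2,fy=2.6)
cv2.imwrite("pics/w4.png",np.hstack([a,cv2.copyMakeBorder(b,0,260,0,0,0)]))
```

```text
(no output)
```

View pics/w4.png

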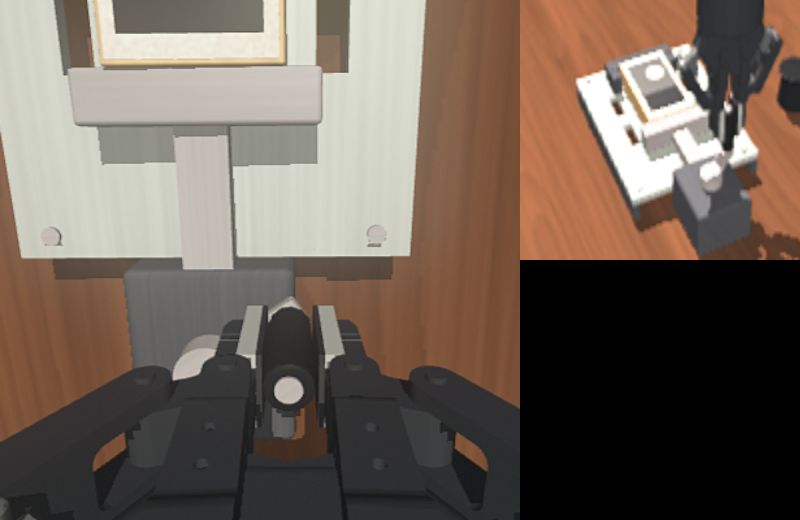

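The jaw is up against the block's end (boundary at row 67 of the left picture) and the handle is firmly held; 21 N resists, so it's closed. Release and check the bed.

servo_tool(
  increments=[
    {"wx": 0,"wy": 0,"wz": 0,"tx": -0.003,"ty": 0.002,"tz": 0,"jaw": 0.04},
    {"wx": 0,"wy": 0,"wz": 0,"tx": 0,"ty": 0,"tz": 0,"jaw": 0.06},
    {"wx": 0,"wy": 0,"wz": 0,"tx": 0,"ty": 0,"tz": 0,"jaw": 0.06},
    {"wx": 0,"wy": 0,"wz": 0,"tx": 0,"ty": 0,"tz": -0.03,"jaw": 0.06},
    {"wx": 0,"wy": 0,"wz": 0,"tx": 0,"ty": 0,"tz": -0.07,"jaw": 0.06},
    {"wx": 0,"wy": 0,"wz": 0,"tx": 0.02,"ty": -0.005,"tz": -0.105,"jaw": 0.07},
    {"wx": 0,"wy": 0,"wz": 0,"tx": 0.05,"ty": -0.01,"tz": -0.13,"jaw": 0.085},
    {"wx": 0,"wy": 0,"wz": 0,"tx": 0.08,"ty": -0.02,"tz": -0.155,"jaw": 0.085},
  ],
)

```text
clock: 9.1
tcp_pos: [0.56, -0.0312, 0.2468]
tool_rot: [3.14, 0.001, 1.54]
wrist_force: [0.6, -0.7, -0.1]
opening: 0.994
finger_force: 0.0
```

Run:
```python
from h import *
f=eyes.grab_frame("wrist");i=f["image"]
o=get_obs();print(o["tcp_pos"],o["wrist_force"],proj(f,[[.5459,.0955,.046],[.5446,-.0145,.05]]))
cv2.imwrite("pics/w5.png",cv2.resize(i[0:250,160:460],(720,600),interpolation=cv2.INTER_NEAREST))
```

```text
[ 0.55943942 -0.02541126  0.25168656] [-1.32039886  2.52303297  2.66150131] [[302.27126657  27.11637407]
 [306.26852808 155.23745033]]
```

View pics/w5.png

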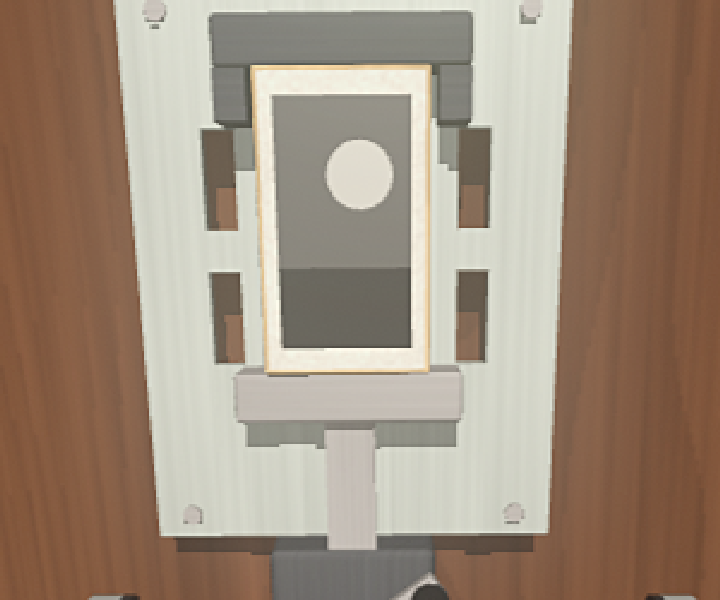

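The block is gripped between fence and jaw, flat and square. The slots in this crop are centred at about (226,317), (220,179), (472,316) and (474,178). I measure the slots from this same view, then go over the rack.

Run:
```python
from h import *
f=eyes.grab_frame("wrist")
c=np.array([(226.5,317),(219.5,179),(472.5,316),(474.5,177.5)])/2.4+[159.6,-.4]
print(plane(f,c,.026)*1000)
b=np.array([(252,66),(431,66),(430,372),(266,372)])/2.4+[159.6,-.4];P=plane(f,b,.05)*1000;print(P,P.mean(0))
```

```text
[[492.42422261  12.72541991]
 [494.0426699   66.98934388]
 [594.58519287  10.15533365]
 [595.55060942  64.6818743 ]]
[[513.40406517 103.2873753 ]
 [577.58715314 101.51250055]
 [575.39680834  -8.95754429]
 [510.85249943  -7.05031414]] [544.31013152  47.19800436]
```

servo_tool(
  increments=[
    {"wx": 0,"wy": 0,"wz": 0,"tx": -0.037,"ty": -0.003,"tz": 0,"jaw": 0.085},
    {"wx": 0,"wy": 0,"wz": 0,"tx": -0.074,"ty": -0.006,"tz": 0,"jaw": 0.085},
    {"wx": 0,"wy": 0,"wz": 0,"tx": -0.111,"ty": -0.009,"tz": 0,"jaw": 0.085},
    {"wx": 0,"wy": 0,"wz": 0,"tx": -0.148,"ty": -0.012,"tz": 0,"jaw": 0.085},
    {"wx": 0,"wy": 0,"wz": 0,"tx": -0.185,"ty": -0.015,"tz": 0,"jaw": 0.085},
    {"wx": 0,"wy": 0,"wz": 0,"tx": -0.222,"ty": -0.018,"tz": 0,"jaw": 0.085},
    {"wx": 0,"wy": 0,"wz": 0,"tx": -0.259,"ty": -0.02,"tz": 0,"jaw": 0.085},
    {"wx": 0,"wy": 0,"wz": 0,"tx": -0.295,"ty": -0.02,"tz": 0,"jaw": 0.085},
  ],
)

```text
clock: 9.87
tcp_pos: [0.5291, -0.3275, 0.2437]
tool_rot: [-3.139, -0.0, 1.542]
wrist_force: [0.7, -0.4, -0.4]
opening: 0.997
finger_force: 0.0
```

Run:
```python
from h import *
eyes.grab_frame("scene")
f=eyes.grab_frame("wrist");i=f["image"];cv2.imwrite("pics/w6.png",i)
o=get_obs();print(o["tcp_pos"],np.degrees(o["tool_rot"]),o["clock"])
m=(i.max(2)<75).astype(np.uint8);m[270:]=0;m=cv2.morphologyEx(m,cv2.MORPH_OPEN,np.ones((3,3)))
for c in cv2.findContours(m,cv2.RETR_EXTERNAL,cv2.CHAIN_APPROX_NONE)[0]:
    if cv2.contourArea(c)>150: print(cv2.boundingRect(c),rect(f,c[:,0],.087))
```

```text
[ 0.52977998 -0.33163041  0.24350502] [-1.79912177e+02  1.79233340e-01  8.80594478e+01] 9.9667
(201, 250, 19, 20) [ 425.1 -403.6   18.6   16.4   88.2]
(427, 249, 20, 21) [ 627.5 -409.6   19.5   17.5   88.2]
```

View pics/w6.png

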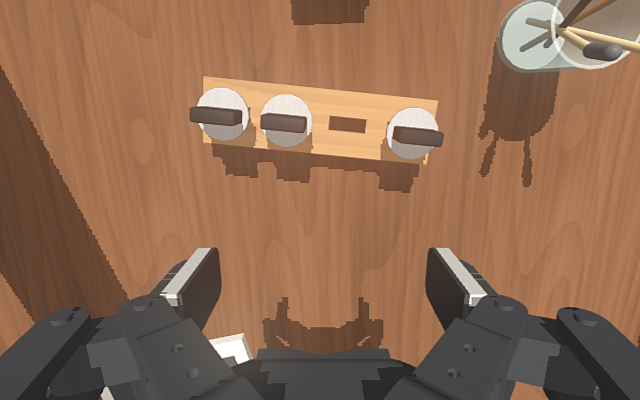

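The view shows three keys with bars at about (216,116), (283,122) and (418,136), and the empty third slot at (347,125). The rack is rotated by about -6° in this view. I re-measure now that the arm has settled, in one frame.

Run:
```python
from h import *
f=eyes.grab_frame("wrist");i=f["image"]
print(get_obs()["tcp_pos"],np.degrees(get_obs()["tool_rot"]))
g=cv2.cvtColor(i,cv2.COLOR_BGR2HSV)
print([tuple(map(int,i[y,x])) for x,y in((216,112),(216,118),(216,122),(283,118),(283,122),(283,128),(418,132),(418,140))])
for p in((216,116),(283,122),(418,136)):
    w=i[p[1]-25:p[1]+25,p[0]-38:p[0]+38]
    m=((w.max(2)<95)&(w.max(2).astype(int)-w.min(2)<32)).astype(np.uint8)
    c=blob(m,(38,25))+[p[0]-38,p[1]-25]
    print(cv2.boundingRect(c),rect(f,c,.087),rect(f,c,.072))
h=((g[...,1]>90)&(g[...,2]>165)).astype(np.uint8); h[200:]=0
c=blob(cv2.morphologyEx(h,cv2.MORPH_CLOSE,np.ones((45,45))),(347,110)); print("rack",rect(f,c,.026),cv2.boundingRect(c))
cv2.imwrite("pics/w7.png",cv2.resize(i[60:180,170:460],None,fx=2.7,fy=2.7,interpolation=cv2.INTER_NEAREST))
```

```text
[ 0.52970574 -0.32848886  0.24340832] [-1.79869526e+02 -4.67052565e-03  8.81189820e+01]
[(162, 170, 180), (86, 94, 108), (82, 89, 105), (238, 245, 254), (81, 90, 114), (86, 95, 116), (210, 218, 227), (79, 87, 110)]Traceback (most recent call last):
  File "<stdin>", line 9, in <module>
  File "h.py", line 16, in blob
    return min(cs,key=lambda c:-cv2.pointPolygonTest(c,tuple(map(float,near)),True))[:,0,:]
           ~~~^^^^^^^^^^^^^^^^^^^^^^^^^^^^^^^^^^^^^^^^^^^^^^^^^^^^^^^^^^^^^^^^^^^^^^
ValueError: min() iterable argument is empty
```

Run:
```python
from h import *
f=eyes.grab_frame("wrist");i=f["image"]
o=get_obs();print(o["tcp_pos"],np.degrees(o["tool_rot"]))
g=cv2.cvtColor(i,cv2.COLOR_BGR2HSV)
for p in((216,119),(283,125),(418,139)):
    w=g[p[1]-25:p[1]+25,p[0]-38:p[0]+38]
    m=((w[...,2]<130)&(w[...,1]<90)).astype(np.uint8)
    c=blob(m,(38,25))+[p[0]-38,p[1]-25]
    print(cv2.boundingRect(c),rect(f,c,.087))
h=((g[...,1]>90)&(g[...,2]>165)).astype(np.uint8); h[200:]=0
c=blob(cv2.morphologyEx(h,cv2.MORPH_CLOSE,np.ones((45,45))),(347,110)); print("rack",rect(f,c,.026),cv2.boundingRect(c))
cv2.imwrite("pics/w7.png",cv2.resize(i[60:180,170:460],None,fx=2.7,fy=2.7,interpolation=cv2.INTER_NEAREST))
```

```text
[ 0.52978359 -0.32638599  0.24351831] [-1.79850969e+02 -8.48687134e-02  8.82124646e+01]
(192, 117, 48, 19) [ 444.6 -278.9   13.5   37.2   82.5]
(261, 123, 44, 18) [ 497.6 -286.8   12.7   33.9   79.6]
(399, 139, 44, 17) [ 608.4 -301.6   12.4   34.4   85.5]
rack [ 537.5 -269.4  183.9  632.8   88. ] (0, 0, 640, 200)
```

View pics/w7.png

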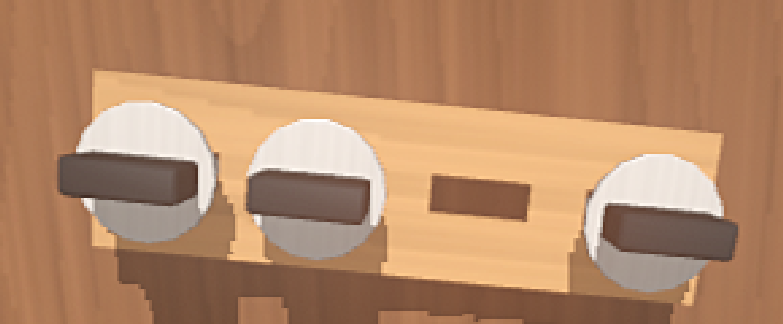

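The crop shows the bar tops clean with small side faces. K1 is at about (444,-279), K2 at (498,-287) and K4 at (609,-302) mm, and the rack yaw is about -8°. I turn the tool 96° over K4 first.

servo_tool(
  increments=[
    {"wx": 0,"wy": 0,"wz": 7,"tx": 0.003,"ty": 0.01,"tz": 0,"jaw": 0.05},
    {"wx": 0,"wy": 0,"wz": 14,"tx": 0.006,"ty": 0.02,"tz": 0,"jaw": 0.05},
    {"wx": 0,"wy": 0,"wz": 21,"tx": 0.01,"ty": 0.03,"tz": 0,"jaw": 0.05},
    {"wx": 0,"wy": 0,"wz": 28,"tx": 0.014,"ty": 0.04,"tz": 0,"jaw": 0.05},
    {"wx": 0,"wy": 0,"wz": 35,"tx": 0.018,"ty": 0.05,"tz": 0,"jaw": 0.05},
    {"wx": 0,"wy": 0,"wz": 42,"tx": 0.022,"ty": 0.06,"tz": 0,"jaw": 0.05},
    {"wx": 0,"wy": 0,"wz": 49,"tx": 0.025,"ty": 0.07,"tz": 0,"jaw": 0.05},
    {"wx": 0,"wy": 0,"wz": 56,"tx": 0.027,"ty": 0.079,"tz": 0,"jaw": 0.05},
  ],
)

```text
clock: 10.73
tcp_pos: [0.611, -0.2978, 0.2445]
tool_rot: [-3.14, 0.001, 0.562]
wrist_force: [-0.5, 0.7, -0.6]
opening: 0.582
finger_force: 0.0
```

servo_tool(
  increments=[
    {"wx": 0,"wy": 0,"wz": 7,"tx": 0,"ty": 0,"tz": 0,"jaw": 0.05},
    {"wx": 0,"wy": 0,"wz": 14,"tx": 0,"ty": 0,"tz": 0,"jaw": 0.05},
    {"wx": 0,"wy": 0,"wz": 21,"tx": 0,"ty": 0,"tz": 0,"jaw": 0.05},
    {"wx": 0,"wy": 0,"wz": 28,"tx": 0,"ty": 0,"tz": 0,"jaw": 0.05},
    {"wx": 0,"wy": 0,"wz": 35,"tx": 0,"ty": 0,"tz": 0,"jaw": 0.05},
    {"wx": 0,"wy": 0,"wz": 40,"tx": 0,"ty": 0,"tz": 0,"jaw": 0.05},
    {"wx": 0,"wy": 0,"wz": 40,"tx": 0,"ty": 0,"tz": 0,"jaw": 0.05},
    {"wx": 0,"wy": 0,"wz": 40,"tx": 0,"ty": 0,"tz": 0,"jaw": 0.05},
  ],
)

```text
clock: 11.4
tcp_pos: [0.6106, -0.2987, 0.2447]
tool_rot: [-3.141, 0.001, -0.129]
wrist_force: [-0.1, 0.1, -0.3]
opening: 0.584
finger_force: 0.0
```

Run:
```python
from h import *
for _ in range(3): f=eyes.grab_frame("wrist")
o=get_obs();print(o["tcp_pos"],np.degrees(o["tool_rot"]),o["clock"],o["joints"])
print(totool(np.r_[.6095,-.302,.079]-o["tcp_pos"]))
```

```text
[ 0.61078762 -0.29945733  0.24512539] [-1.79988376e+02  2.79996502e-02 -7.46492514e+00] 11.55 [-5.17919657e-01  4.57491249e-01  1.27511761e+00  3.15169043e-06
  1.40951291e+00  1.18316374e+00]
[-0.00086518  0.00272212  0.16612528]
```

servo_tool(
  increments=[
    {"wx": 0,"wy": 0,"wz": 0,"tx": -0.001,"ty": 0.0027,"tz": 0.03,"jaw": 0.05},
    {"wx": 0,"wy": 0,"wz": 0,"tx": -0.001,"ty": 0.0027,"tz": 0.07,"jaw": 0.05},
    {"wx": 0,"wy": 0,"wz": 0,"tx": -0.001,"ty": 0.0027,"tz": 0.11,"jaw": 0.05},
    {"wx": 0,"wy": 0,"wz": 0,"tx": -0.001,"ty": 0.0027,"tz": 0.14,"jaw": 0.05},
    {"wx": 0,"wy": 0,"wz": 0,"tx": -0.001,"ty": 0.0027,"tz": 0.158,"jaw": 0.05},
    {"wx": 0,"wy": 0,"wz": 0,"tx": -0.001,"ty": 0.0027,"tz": 0.164,"jaw": 0.05},
    {"wx": 0,"wy": 0,"wz": 0,"tx": -0.001,"ty": 0.0027,"tz": 0.164,"jaw": 0.05},
    {"wx": 0,"wy": 0,"wz": 0,"tx": -0.001,"ty": 0.0027,"tz": 0.164,"jaw": 0.05},
  ],
)

```text
clock: 12.22
tcp_pos: [0.6102, -0.303, 0.082]
tool_rot: [3.141, -0.001, -0.132]
wrist_force: [0.1, 1.0, 0.1]
opening: 0.588
finger_force: 0.0
```

servo_tool(
  increments=[
    {"wx": 0,"wy": 0,"wz": 0,"tx": 0,"ty": 0,"tz": 0,"jaw": 0.03},
    {"wx": 0,"wy": 0,"wz": 0,"tx": 0,"ty": 0,"tz": 0,"jaw": 0.005},
    {"wx": 0,"wy": 0,"wz": 0,"tx": 0,"ty": 0,"tz": 0,"jaw": 0.005},
    {"wx": 0,"wy": 0,"wz": 0,"tx": 0,"ty": 0,"tz": 0,"jaw": 0.005},
    {"wx": 0,"wy": 0,"wz": 0,"tx": 0,"ty": 0,"tz": 0,"jaw": 0.005},
    {"wx": 0,"wy": 0,"wz": 0,"tx": 0,"ty": 0,"tz": 0,"jaw": 0.005},
    {"wx": 0,"wy": 0,"wz": 0,"tx": 0,"ty": 0,"tz": 0,"jaw": 0.005},
  ],
  newtons=50,
)

```text
clock: 12.8
tcp_pos: [0.6105, -0.3032, 0.0832]
tool_rot: [3.14, -0.003, -0.133]
wrist_force: [-0.9, -0.8, 6.7]
opening: 0.124
finger_force: 50.1
```

servo_tool(
  increments=[
    {"wx": 0,"wy": 0,"wz": 0,"tx": 0,"ty": 0,"tz": -0.02,"jaw": 0.005},
    {"wx": 0,"wy": 0,"wz": 0,"tx": 0,"ty": 0,"tz": -0.055,"jaw": 0.005},
    {"wx": 0,"wy": 0,"wz": 0,"tx": 0,"ty": 0,"tz": -0.09,"jaw": 0.005},
    {"wx": 0,"wy": 0,"wz": -7,"tx": -0.005,"ty": -0.02,"tz": -0.12,"jaw": 0.005},
    {"wx": 0,"wy": 0,"wz": -14,"tx": -0.01,"ty": -0.055,"tz": -0.12,"jaw": 0.005},
    {"wx": 0,"wy": 0,"wz": -21,"tx": -0.016,"ty": -0.09,"tz": -0.12,"jaw": 0.005},
    {"wx": 0,"wy": 0,"wz": -28,"tx": -0.022,"ty": -0.125,"tz": -0.12,"jaw": 0.005},
    {"wx": 0,"wy": 0,"wz": -35,"tx": -0.028,"ty": -0.16,"tz": -0.12,"jaw": 0.005},
  ],
)

```text
clock: 13.47
tcp_pos: [0.6024, -0.139, 0.2016]
tool_rot: [3.142, -0.0, 0.483]
wrist_force: [0.5, 0.5, -1.3]
opening: 0.132
finger_force: 49.7
```

Run:
```python
from h import *
o=get_obs();print(o["tcp_pos"],np.degrees(o["tool_rot"]),o["finger_force"],o["opening"])
print(totool(np.r_[.5953,.0585,.2]-o["tcp_pos"]))
```

```text
[ 0.60236574 -0.13895092  0.20159976] [ 1.79999913e+02 -1.63577510e-02  2.77005495e+01] 49.654900431632996 0.13228460174109102
[ 0.08552878 -0.17810542  0.00162391]
```

servo_tool(
  increments=[
    {"wx": 0,"wy": 0,"wz": -7,"tx": 0.013,"ty": -0.027,"tz": 0,"jaw": 0.005},
    {"wx": 0,"wy": 0,"wz": -14,"tx": 0.026,"ty": -0.054,"tz": 0,"jaw": 0.005},
    {"wx": 0,"wy": 0,"wz": -21,"tx": 0.039,"ty": -0.081,"tz": 0,"jaw": 0.005},
    {"wx": 0,"wy": 0,"wz": -28,"tx": 0.052,"ty": -0.108,"tz": 0,"jaw": 0.005},
    {"wx": 0,"wy": 0,"wz": -35,"tx": 0.065,"ty": -0.135,"tz": 0,"jaw": 0.005},
    {"wx": 0,"wy": 0,"wz": -42,"tx": 0.076,"ty": -0.16,"tz": 0,"jaw": 0.005},
    {"wx": 0,"wy": 0,"wz": -49,"tx": 0.0855,"ty": -0.178,"tz": 0,"jaw": 0.005},
    {"wx": 0,"wy": 0,"wz": -56,"tx": 0.0855,"ty": -0.178,"tz": 0,"jaw": 0.005},
  ],
)

```text
clock: 14.13
tcp_pos: [0.5962, 0.0613, 0.2012]
tool_rot: [-3.141, -0.002, 1.465]
wrist_force: [-0.3, -0.5, -0.8]
opening: 0.129
finger_force: 49.7
```

servo_tool(
  increments=[
    {"wx": 0,"wy": 0,"wz": -5,"tx": 0,"ty": 0,"tz": 0.02,"jaw": 0.005},
    {"wx": 0,"wy": 0,"wz": -5,"tx": 0,"ty": 0,"tz": 0.04,"jaw": 0.005},
    {"wx": 0,"wy": 0,"wz": -5,"tx": 0,"ty": 0,"tz": 0.06,"jaw": 0.005},
    {"wx": 0,"wy": 0,"wz": -5,"tx": 0,"ty": 0,"tz": 0.07,"jaw": 0.005},
    {"wx": 0,"wy": 0,"wz": -5,"tx": 0,"ty": 0,"tz": 0.07,"jaw": 0.005},
    {"wx": 0,"wy": 0,"wz": -5,"tx": 0,"ty": 0,"tz": 0.07,"jaw": 0.005},
  ],
)

```text
clock: 14.63
tcp_pos: [0.5966, 0.057, 0.131]
tool_rot: [-3.14, 0.0, 1.543]
wrist_force: [0.6, 0.2, -0.9]
opening: 0.127
finger_force: 49.6
```

Run:
```python
from h import *
for _ in range(4): f=eyes.grab_frame("wrist")
i=f["image"];o=get_obs();print(o["tcp_pos"],np.degrees(o["tool_rot"]),o["opening"])
S=eyes.grab_frame("scene");D=eyes.grab_frame("side")
t=o["tcp_pos"];print(proj(S,[t]),proj(D,[t]))
a=cv2.resize(i,(480,300))
p=proj(S,[t-[0,0,.05]])[0].astype(int);q=proj(D,[t-[0,0,.05]])[0].astype(int)
g=lambda I,p:cv2.resize(I[p[1]-40:p[1]+40,p[0]-55:p[0]+55],(400,290),interpolation=cv2.INTER_CUBIC)
b=np.hstack([g(S["image"],p),g(D["image"],q)])
cv2.imwrite("pics/w8.png",np.vstack([cv2.copyMakeBorder(a,0,0,0,320,0),b]))
```

```text
[0.59802819 0.05695808 0.13266532] [ 1.79849109e+02 -8.28279663e-03  8.83887629e+01] 0.12904174396162454
[[320.20439021 206.38448454]] [[322.74479836 167.56482362]]
```

View pics/w8.png

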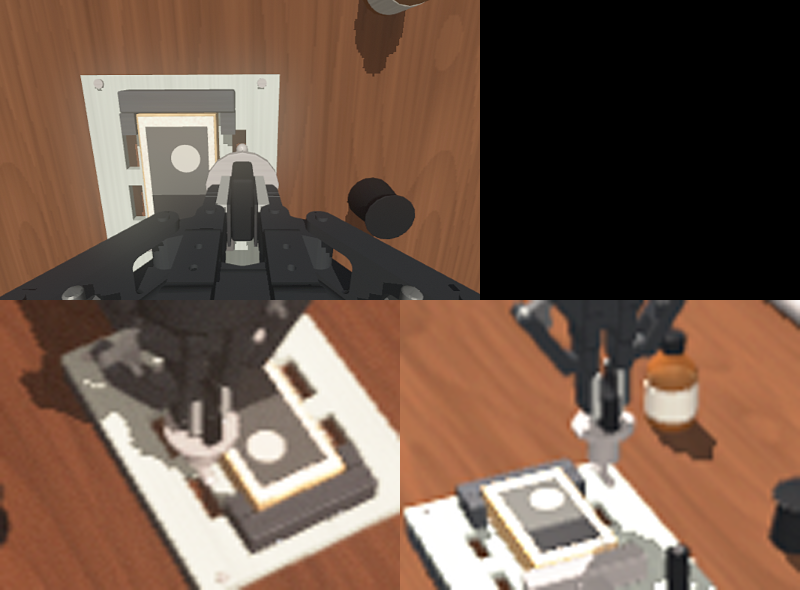

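Wrist view: the key is held upright, and the far end of slot 3 shows just beyond the toggle tip at about (240,140) of the 480-wide panel. I check the lateral alignment numerically and average the pose readings.

Run:
```python
from h import *
T=[];
for _ in range(6): f=eyes.grab_frame("wrist");o=get_obs();T.append(np.r_[o["tcp_pos"],np.degrees(o["tool_rot"][2])])
T=np.array(T);print(np.round(T,4),T.mean(0))
g=cv2.cvtColor(f["image"],cv2.COLOR_BGR2HSV)
for y in range(168,206,3): print(y," ".join("%d"%v for v in g[y,300:346:2,2]),"|"," ".join("%d"%v for v in g[y,304:340:3,1]))
t=T.mean(0)[:3];print(proj(f,[[.5953,.0575+.019,.026],[.5953-.0065,.0575+.019,.026],[.5953+.0065,.0575+.019,.026],[t[0],t[1]+.016,t[2]-.064],[t[0],t[1]+.016,t[2]-.073]]))
```

```text
[[5.97500e-01 5.70000e-02 1.32300e-01 8.83927e+01]
 [5.97400e-01 5.70000e-02 1.32000e-01 8.83953e+01]
 [5.97200e-01 5.70000e-02 1.31900e-01 8.83970e+01]
 [5.97100e-01 5.70000e-02 1.31700e-01 8.83986e+01]
 [5.97100e-01 5.70000e-02 1.31600e-01 8.83980e+01]
 [5.97000e-01 5.70000e-02 1.31500e-01 8.83992e+01]] [5.97219762e-01 5.70139634e-02 1.31827639e-01 8.83967923e+01]
168 124 123 124 123 123 123 123 121 203 216 215 219 218 216 217 215 213 213 211 208 211 213 214 | 21 19 17 17 18 15 15 15 16 16 14 16
171 124 124 124 124 123 123 123 123 204 218 218 222 222 220 220 216 213 213 211 208 211 213 214 | 21 21 19 17 16 15 15 15 15 14 16 16
174 128 128 127 126 127 127 127 128 101 103 101 100 95 94 93 198 214 213 211 207 211 213 213 | 20 18 20 18 63 71 69 72 77 14 16 16
177 126 126 125 126 126 125 124 126 105 106 105 104 104 103 101 202 214 213 211 207 211 213 214 | 20 20 20 18 63 63 61 61 66 14 14 15
180 142 146 147 146 146 143 105 109 106 107 105 104 103 104 101 203 215 213 211 207 211 212 214 | 21 21 21 61 67 61 61 59 63 15 16 17
183 139 146 148 146 147 145 103 106 106 106 104 104 104 103 99 2
[... 447 characters left out ...]
 31 20 20 111 14 14 17
195 213 212 220 129 135 140 100 103 149 193 208 219 206 201 175 197 214 212 210 206 211 212 214 | 14 25 20 67 27 20 17 20 20 14 14 15
198 213 211 215 213 215 224 91 97 172 195 208 226 214 203 183 175 216 213 211 207 210 212 214 | 15 14 15 73 21 19 16 20 21 16 14 15
201 213 211 214 212 215 223 88 91 159 174 174 159 173 165 169 172 221 215 212 207 211 212 213 | 15 14 14 79 21 20 24 22 21 17 14 15
204 214 215 204 158 157 158 162 164 177 197 211 211 210 206 189 165 158 154 154 156 154 215 216 | 16 25 24 22 20 19 19 18 19 24 23 22
[[320.53296888 172.42424635]
 [310.91828244 172.69504533]
 [330.1520113  172.15332468]
 [323.6165561  193.93802755]
 [323.59247983 189.82107436]]
```

servo_tool(
  increments=[
    {"wx": 0,"wy": 0,"wz": 0,"tx": 0.0005,"ty": -0.0013,"tz": 0.01,"jaw": 0.005},
    {"wx": 0,"wy": 0,"wz": 0,"tx": 0.0005,"ty": -0.0013,"tz": 0.022,"jaw": 0.005},
    {"wx": 0,"wy": 0,"wz": 0,"tx": 0.0005,"ty": -0.0013,"tz": 0.022,"jaw": 0.005},
    {"wx": 0,"wy": 0,"wz": 0,"tx": 0.0005,"ty": -0.0013,"tz": 0.022,"jaw": 0.005},
    {"wx": 0,"wy": 0,"wz": 0,"tx": 0.0005,"ty": -0.0013,"tz": 0.022,"jaw": 0.005},
    {"wx": 0,"wy": 0,"wz": 0,"tx": 0.0005,"ty": -0.0013,"tz": 0.022,"jaw": 0.005},
    {"wx": 0,"wy": 0,"wz": 0,"tx": 0.0005,"ty": -0.0013,"tz": 0.022,"jaw": 0.005},
    {"wx": 0,"wy": 0,"wz": 0,"tx": 0.0005,"ty": -0.0013,"tz": 0.022,"jaw": 0.005},
  ],
)

```text
clock: 15.9
tcp_pos: [0.5961, 0.0576, 0.1098]
tool_rot: [3.141, -0.0, 1.543]
wrist_force: [-0.1, -1.1, -2.3]
opening: 0.126
finger_force: 49.6
```

Now lower slowly into the slot.

servo_tool(
  increments=[
    {"wx": 0,"wy": 0,"wz": 0,"tx": 0,"ty": -0.0006,"tz": 0.004,"jaw": 0.005},
    {"wx": 0,"wy": 0,"wz": 0,"tx": 0,"ty": -0.0006,"tz": 0.008,"jaw": 0.005},
    {"wx": 0,"wy": 0,"wz": 0,"tx": 0,"ty": -0.0006,"tz": 0.011,"jaw": 0.005},
    {"wx": 0,"wy": 0,"wz": 0,"tx": 0,"ty": -0.0006,"tz": 0.014,"jaw": 0.005},
    {"wx": 0,"wy": 0,"wz": 0,"tx": 0,"ty": -0.0006,"tz": 0.016,"jaw": 0.005},
    {"wx": 0,"wy": 0,"wz": 0,"tx": 0,"ty": -0.0006,"tz": 0.016,"jaw": 0.005},
  ],
)

```text
clock: 16.4
tcp_pos: [0.5946, 0.0576, 0.0925]
tool_rot: [-3.14, 0.0, 1.543]
wrist_force: [0.4, 0.3, -1.8]
opening: 0.13
finger_force: 49.6
```

servo_tool(
  increments=[
    {"wx": 0,"wy": 0,"wz": 0,"tx": 0,"ty": 0,"tz": 0.003,"jaw": 0.005},
    {"wx": 0,"wy": 0,"wz": 0,"tx": 0,"ty": 0,"tz": 0.006,"jaw": 0.005},
    {"wx": 0,"wy": 0,"wz": 0,"tx": 0,"ty": 0,"tz": 0.009,"jaw": 0.005},
    {"wx": 0,"wy": 0,"wz": 0,"tx": 0,"ty": 0,"tz": 0.01,"jaw": 0.005},
    {"wx": 0,"wy": 0,"wz": 0,"tx": 0,"ty": 0,"tz": 0.01,"jaw": 0.005},
  ],
)

```text
clock: 16.82
tcp_pos: [0.5951, 0.0576, 0.0833]
tool_rot: [-3.142, 0.0, 1.543]
wrist_force: [-0.4, -0.3, -1.2]
opening: 0.13
finger_force: 49.8
```

servo_tool(
  increments=[
    {"wx": 0,"wy": 0,"wz": 0,"tx": 0,"ty": 0,"tz": 0.001,"jaw": 0.005},
    {"wx": 0,"wy": 0,"wz": 0,"tx": 0,"ty": 0,"tz": 0.002,"jaw": 0.005},
    {"wx": 0,"wy": 0,"wz": 0,"tx": 0,"ty": 0,"tz": 0.002,"jaw": 0.005},
    {"wx": 0,"wy": 0,"wz": 0,"tx": 0,"ty": 0,"tz": 0.002,"jaw": 0.005},
  ],
)

```text
clock: 17.15
tcp_pos: [0.5951, 0.0576, 0.0832]
tool_rot: [3.141, -0.0, 1.543]
wrist_force: [-3.1, -0.7, 11.7]
opening: 0.134
finger_force: 51.5
```

servo_tool(
  increments=[
    {"wx": 0,"wy": 0,"wz": 7,"tx": 0,"ty": 0,"tz": -0.0014,"jaw": 0.005},
    {"wx": 0,"wy": 0,"wz": 14,"tx": 0,"ty": 0,"tz": -0.0014,"jaw": 0.005},
    {"wx": 0,"wy": 0,"wz": 21,"tx": 0,"ty": 0,"tz": -0.0014,"jaw": 0.005},
    {"wx": 0,"wy": 0,"wz": 28,"tx": 0,"ty": 0,"tz": -0.0014,"jaw": 0.005},
    {"wx": 0,"wy": 0,"wz": 35,"tx": 0,"ty": 0,"tz": -0.0014,"jaw": 0.005},
    {"wx": 0,"wy": 0,"wz": 42,"tx": 0,"ty": 0,"tz": -0.0014,"jaw": 0.005},
    {"wx": 0,"wy": 0,"wz": 49,"tx": 0,"ty": 0,"tz": -0.0014,"jaw": 0.005},
    {"wx": 0,"wy": 0,"wz": 56,"tx": 0,"ty": 0,"tz": -0.0014,"jaw": 0.005},
  ],
)

```text
clock: 17.82
tcp_pos: [0.5959, 0.0575, 0.0832]
tool_rot: [3.14, -0.001, 0.559]
wrist_force: [0.2, -1.0, 1.9]
opening: 0.126
finger_force: 50.0
```

servo_tool(
  increments=[
    {"wx": 0,"wy": 0,"wz": 7,"tx": 0,"ty": 0,"tz": 0,"jaw": 0.005},
    {"wx": 0,"wy": 0,"wz": 14,"tx": 0,"ty": 0,"tz": 0,"jaw": 0.005},
    {"wx": 0,"wy": 0,"wz": 21,"tx": 0,"ty": 0,"tz": 0,"jaw": 0.005},
    {"wx": 0,"wy": 0,"wz": 28,"tx": 0,"ty": 0,"tz": 0,"jaw": 0.005},
    {"wx": 0,"wy": 0,"wz": 34,"tx": 0,"ty": 0,"tz": 0,"jaw": 0.005},
    {"wx": 0,"wy": 0,"wz": 34,"tx": 0,"ty": 0,"tz": 0,"jaw": 0.005},
    {"wx": 0,"wy": 0,"wz": 34,"tx": 0,"ty": 0,"tz": 0,"jaw": 0.005},
  ],
)

```text
clock: 18.4
tcp_pos: [0.5958, 0.0574, 0.0832]
tool_rot: [3.141, -0.002, -0.025]
wrist_force: [-0.2, -0.5, 2.4]
opening: 0.127
finger_force: 50.1
```

servo_tool(
  increments=[
    {"wx": 0,"wy": 0,"wz": 0,"tx": 0,"ty": 0,"tz": 0,"jaw": 0.025},
    {"wx": 0,"wy": 0,"wz": 0,"tx": 0,"ty": 0,"tz": 0,"jaw": 0.04},
    {"wx": 0,"wy": 0,"wz": 0,"tx": 0,"ty": 0,"tz": 0,"jaw": 0.04},
    {"wx": 0,"wy": 0,"wz": 0,"tx": 0,"ty": 0,"tz": -0.02,"jaw": 0.04},
    {"wx": 0,"wy": 0,"wz": 0,"tx": 0,"ty": 0,"tz": -0.05,"jaw": 0.05},
    {"wx": 0,"wy": 0,"wz": 0,"tx": 0,"ty": 0.005,"tz": -0.085,"jaw": 0.05},
    {"wx": 0,"wy": 0,"wz": 0,"tx": -0.005,"ty": 0.03,"tz": -0.115,"jaw": 0.05},
    {"wx": 0,"wy": 0,"wz": 0,"tx": -0.015,"ty": 0.065,"tz": -0.125,"jaw": 0.05},
  ],
)

```text
clock: 19.07
tcp_pos: [0.582, -0.0056, 0.2125]
tool_rot: [-3.141, -0.01, -0.023]
wrist_force: [0.9, -0.5, 0.6]
opening: 0.583
finger_force: 0.0
```

servo_tool(
  increments=[
    {"wx": 0,"wy": 0,"wz": 2,"tx": -0.009,"ty": 0.038,"tz": 0,"jaw": 0.05},
    {"wx": 0,"wy": 0,"wz": 4,"tx": -0.018,"ty": 0.076,"tz": 0,"jaw": 0.05},
    {"wx": 0,"wy": 0,"wz": 6.5,"tx": -0.028,"ty": 0.114,"tz": 0,"jaw": 0.05},
    {"wx": 0,"wy": 0,"wz": 6.5,"tx": -0.038,"ty": 0.152,"tz": 0,"jaw": 0.05},
    {"wx": 0,"wy": 0,"wz": 6.5,"tx": -0.048,"ty": 0.19,"tz": 0,"jaw": 0.05},
    {"wx": 0,"wy": 0,"wz": 6.5,"tx": -0.058,"ty": 0.228,"tz": 0,"jaw": 0.05},
    {"wx": 0,"wy": 0,"wz": 6.5,"tx": -0.068,"ty": 0.264,"tz": 0,"jaw": 0.05},
    {"wx": 0,"wy": 0,"wz": 6.5,"tx": -0.075,"ty": 0.281,"tz": 0,"jaw": 0.05},
  ],
)

```text
clock: 19.73
tcp_pos: [0.4944, -0.2899, 0.2076]
tool_rot: [3.14, -0.0, -0.143]
wrist_force: [0.2, -0.3, -0.4]
opening: 0.589
finger_force: 0.0
```

Run:
```python
from h import *
for _ in range(4): eyes.grab_frame("side")
o=get_obs();print(o["tcp_pos"],np.degrees(o["tool_rot"]),o["clock"])
print(totool(np.r_[.4976,-.287,.081]-o["tcp_pos"]))
```

```text
[ 0.49508014 -0.28559593  0.20733641] [-1.79926358e+02  3.57119503e-02 -8.16640900e+00] 19.9333
[0.0027725  0.00119427 0.12633327]
```

servo_tool(
  increments=[
    {"wx": 0,"wy": 0,"wz": 0,"tx": 0.0028,"ty": 0.0012,"tz": 0.03,"jaw": 0.05},
    {"wx": 0,"wy": 0,"wz": 0,"tx": 0.0028,"ty": 0.0012,"tz": 0.065,"jaw": 0.05},
    {"wx": 0,"wy": 0,"wz": 0,"tx": 0.0028,"ty": 0.0012,"tz": 0.1,"jaw": 0.05},
    {"wx": 0,"wy": 0,"wz": 0,"tx": 0.0028,"ty": 0.0012,"tz": 0.118,"jaw": 0.05},
    {"wx": 0,"wy": 0,"wz": 0,"tx": 0.0028,"ty": 0.0012,"tz": 0.125,"jaw": 0.05},
    {"wx": 0,"wy": 0,"wz": 0,"tx": 0.0028,"ty": 0.0012,"tz": 0.125,"jaw": 0.05},
    {"wx": 0,"wy": 0,"wz": 0,"tx": 0.0028,"ty": 0.0012,"tz": 0.125,"jaw": 0.05},
  ],
)

```text
clock: 20.52
tcp_pos: [0.499, -0.2866, 0.0832]
tool_rot: [-3.142, -0.001, -0.14]
wrist_force: [-0.7, 0.1, 0.7]
opening: 0.589
finger_force: 0.0
```

servo_tool(
  increments=[
    {"wx": 0,"wy": 0,"wz": 0,"tx": 0,"ty": 0,"tz": 0,"jaw": 0.03},
    {"wx": 0,"wy": 0,"wz": 0,"tx": 0,"ty": 0,"tz": 0,"jaw": 0.005},
    {"wx": 0,"wy": 0,"wz": 0,"tx": 0,"ty": 0,"tz": 0,"jaw": 0.005},
    {"wx": 0,"wy": 0,"wz": 0,"tx": 0,"ty": 0,"tz": 0,"jaw": 0.005},
    {"wx": 0,"wy": 0,"wz": 0,"tx": 0,"ty": 0,"tz": 0,"jaw": 0.005},
    {"wx": 0,"wy": 0,"wz": 0,"tx": 0,"ty": 0,"tz": 0,"jaw": 0.005},
    {"wx": 0,"wy": 0,"wz": 0,"tx": 0,"ty": 0,"tz": 0,"jaw": 0.005},
  ],
)

```text
clock: 21.1
tcp_pos: [0.499, -0.2879, 0.0844]
tool_rot: [3.141, -0.003, -0.142]
wrist_force: [0.4, 0.4, 6.2]
opening: 0.131
finger_force: 50.0
```

servo_tool(
  increments=[
    {"wx": 0,"wy": 0,"wz": 0,"tx": 0,"ty": 0,"tz": -0.02,"jaw": 0.005},
    {"wx": 0,"wy": 0,"wz": 0,"tx": 0,"ty": 0,"tz": -0.055,"jaw": 0.005},
    {"wx": 0,"wy": 0,"wz": 0,"tx": 0,"ty": 0,"tz": -0.09,"jaw": 0.005},
    {"wx": 0,"wy": 0,"wz": -7,"tx": -0.002,"ty": -0.02,"tz": -0.12,"jaw": 0.005},
    {"wx": 0,"wy": 0,"wz": -14,"tx": -0.007,"ty": -0.055,"tz": -0.12,"jaw": 0.005},
    {"wx": 0,"wy": 0,"wz": -21,"tx": -0.012,"ty": -0.09,"tz": -0.12,"jaw": 0.005},
    {"wx": 0,"wy": 0,"wz": -28,"tx": -0.018,"ty": -0.12,"tz": -0.12,"jaw": 0.005},
    {"wx": 0,"wy": 0,"wz": -35,"tx": -0.023,"ty": -0.15,"tz": -0.12,"jaw": 0.005},
  ],
)

```text
clock: 21.77
tcp_pos: [0.4957, -0.1343, 0.2032]
tool_rot: [3.141, -0.0, 0.475]
wrist_force: [-0.1, 1.0, -1.8]
opening: 0.126
finger_force: 49.3
```

Run:
```python
from h import *
o=get_obs();print(o["tcp_pos"],np.degrees(o["tool_rot"]),o["finger_force"],o["opening"])
print(totool(np.r_[.4932,.007,.2]-o["tcp_pos"]))
```

```text
[ 0.49571521 -0.13426537  0.20321202] [ 1.79983016e+02 -2.37199418e-02  2.72048863e+01] 49.343647956848145 0.12562382556776003
[ 0.06234451 -0.12678907  0.00320025]
```

servo_tool(
  increments=[
    {"wx": 0,"wy": 0,"wz": -7,"tx": 0.01,"ty": -0.02,"tz": 0,"jaw": 0.005},
    {"wx": 0,"wy": 0,"wz": -14,"tx": 0.02,"ty": -0.04,"tz": 0,"jaw": 0.005},
    {"wx": 0,"wy": 0,"wz": -21,"tx": 0.03,"ty": -0.06,"tz": 0,"jaw": 0.005},
    {"wx": 0,"wy": 0,"wz": -28,"tx": 0.04,"ty": -0.08,"tz": 0,"jaw": 0.005},
    {"wx": 0,"wy": 0,"wz": -35,"tx": 0.05,"ty": -0.1,"tz": 0,"jaw": 0.005},
    {"wx": 0,"wy": 0,"wz": -42,"tx": 0.06,"ty": -0.12,"tz": 0,"jaw": 0.005},
    {"wx": 0,"wy": 0,"wz": -49,"tx": 0.0623,"ty": -0.1268,"tz": 0,"jaw": 0.005},
    {"wx": 0,"wy": 0,"wz": -56,"tx": 0.0623,"ty": -0.1268,"tz": 0,"jaw": 0.005},
  ],
)

```text
clock: 22.43
tcp_pos: [0.4938, 0.0076, 0.2028]
tool_rot: [-3.141, -0.001, 1.455]
wrist_force: [1.2, 1.0, -1.9]
opening: 0.129
finger_force: 49.3
```

servo_tool(
  increments=[
    {"wx": 0,"wy": 0,"wz": -5.3,"tx": 0,"ty": 0,"tz": 0.02,"jaw": 0.005},
    {"wx": 0,"wy": 0,"wz": -5.3,"tx": 0,"ty": 0,"tz": 0.04,"jaw": 0.005},
    {"wx": 0,"wy": 0,"wz": -5.3,"tx": 0,"ty": 0,"tz": 0.06,"jaw": 0.005},
    {"wx": 0,"wy": 0,"wz": -5.3,"tx": 0,"ty": 0,"tz": 0.07,"jaw": 0.005},
    {"wx": 0,"wy": 0,"wz": -5.3,"tx": 0,"ty": 0,"tz": 0.07,"jaw": 0.005},
    {"wx": 0,"wy": 0,"wz": -5.3,"tx": 0,"ty": 0,"tz": 0.07,"jaw": 0.005},
    {"wx": 0,"wy": 0,"wz": -5.3,"tx": 0,"ty": 0,"tz": 0.07,"jaw": 0.005},
    {"wx": 0,"wy": 0,"wz": -5.3,"tx": 0,"ty": 0,"tz": 0.07,"jaw": 0.005},
  ],
)

```text
clock: 23.1
tcp_pos: [0.4955, 0.0055, 0.1338]
tool_rot: [3.139, 0.0, 1.539]
wrist_force: [-0.0, 0.3, -1.4]
opening: 0.128
finger_force: 49.3
```

```bash
cat > hov.py <<'E'
from h import *
import sys
sx,sy=map(float,sys.argv[1:3])
for _ in range(6): f=eyes.grab_frame("wrist")
o=get_obs();t=o["tcp_pos"];print(t,np.degrees(o["tool_rot"][2]),o["clock"])
P=proj(f,[[sx,sy+.019,.026],[sx-.0065,sy+.019,.026],[sx+.0065,sy+.019,.026],[t[0],t[1]+.016,t[2]-.068]]);print(P.round(1))
g=cv2.cvtColor(f["image"],cv2.COLOR_BGR2HSV);x,y=P[0].astype(int)
for r in range(y-6,y+34,3): print(r," ".join("%d"%v for v in g[r,x-22:x+24:2,2]),"|"," ".join("%d"%v for v in g[r,x-22:x+24:3,1]))
print("cols from",x-22)
E
python3 hov.py .4932 .0059
```

```text
[0.49483331 0.0056411  0.13310943] 88.200844275079 23.4
[[320.4 172.2]
 [310.8 172.5]
 [329.9 171.9]
 [322.9 191.8]]
166 210 212 214 217 214 210 211 211 214 214 211 210 213 214 211 210 213 213 211 212 213 213 212 | 15 14 16 14 16 16 15 16 17 14 15 16 16 16 16 16
169 210 211 214 216 214 210 210 211 213 214 212 209 212 215 212 212 213 213 211 213 214 213 212 | 15 14 15 14 15 16 15 16 16 15 16 14 16 14 16 16
172 209 211 213 216 215 211 212 220 230 213 199 198 200 204 200 200 196 215 211 212 214 213 213 | 15 16 15 14 17 14 16 19 18 19 20 16 16 15 16 16
175 209 212 213 215 215 212 215 149 103 105 106 106 106 106 107 110 95 220 210 212 214 213 212 | 15 16 15 16 15 72 63 66 67 65 70 18 13 15 16 14
178 209 211 213 216 215 211 214 150 104 106 106 107 108 107 107 110 96 220 210 212 213 212 211 | 15 15 17 16 14 69 65 64 66 66 72 16 15 14 14 16
181 209 211 213 215 214 211 212 170 104 106 106 107 107 106 108 109 96 220 210 212 213 212 212 | 15 16 15 16 16 77 65 63 67 67 70 18 16 14 14 16
184 209 211 213 215 215 212 212 170 103 105 105 105 107 106 107 110 94 220 211 212 214 213 212 | 15 15 15 14 1
[... 365 characters left out ...]
6 181 200 204 201 196 169 88 220 211 212 214 212 211 | 16 15 14 15 16 64 86 18 20 19 20 17 16 15 16 15
196 209 211 212 215 214 213 211 177 125 157 190 203 228 216 201 184 114 219 211 212 214 213 211 | 15 16 14 15 15 56 23 21 17 20 21 17 16 17 16 16
199 209 211 211 215 215 213 212 178 122 150 175 175 163 172 180 171 111 221 212 213 214 212 211 | 15 14 14 15 14 61 25 21 23 22 21 18 14 15 16 16
202 209 211 215 202 163 151 155 154 158 162 189 200 208 207 196 180 161 153 152 151 151 166 213 | 15 14 15 21 20 23 22 20 17 18 21 25 23 23 20 14
205 216 164 146 182 205 205 204 198 196 196 196 196 197 196 196 196 197 196 198 202 204 208 172 | 15 22 21 19 19 19 20 20 21 20 20 20 19 20 18 26
cols from 298
```

servo_tool(
  increments=[
    {"wx": 0,"wy": 0,"wz": 0,"tx": 0.0005,"ty": 0.0003,"tz": 0.01,"jaw": 0.005},
    {"wx": 0,"wy": 0,"wz": 0,"tx": 0.0005,"ty": 0.0003,"tz": 0.022,"jaw": 0.005},
    {"wx": 0,"wy": 0,"wz": 0,"tx": 0.0005,"ty": 0.0003,"tz": 0.026,"jaw": 0.005},
    {"wx": 0,"wy": 0,"wz": 0,"tx": 0.0005,"ty": 0.0003,"tz": 0.03,"jaw": 0.005},
    {"wx": 0,"wy": 0,"wz": 0,"tx": 0.0005,"ty": 0.0003,"tz": 0.034,"jaw": 0.005},
    {"wx": 0,"wy": 0,"wz": 0,"tx": 0.0005,"ty": 0.0003,"tz": 0.038,"jaw": 0.005},
    {"wx": 0,"wy": 0,"wz": 0,"tx": 0.0005,"ty": 0.0003,"tz": 0.038,"jaw": 0.005},
  ],
)

```text
clock: 23.98
tcp_pos: [0.4946, 0.0062, 0.0942]
tool_rot: [-3.141, -0.0, 1.539]
wrist_force: [-0.4, -0.6, -1.5]
opening: 0.13
finger_force: 49.4
```

In the slot, no contact. Seat it.

servo_tool(
  increments=[
    {"wx": 0,"wy": 0,"wz": 0,"tx": 0,"ty": 0,"tz": 0.003,"jaw": 0.005},
    {"wx": 0,"wy": 0,"wz": 0,"tx": 0,"ty": 0,"tz": 0.006,"jaw": 0.005},
    {"wx": 0,"wy": 0,"wz": 0,"tx": 0,"ty": 0,"tz": 0.009,"jaw": 0.005},
    {"wx": 0,"wy": 0,"wz": 0,"tx": 0,"ty": 0,"tz": 0.011,"jaw": 0.005},
    {"wx": 0,"wy": 0,"wz": 0,"tx": 0,"ty": 0,"tz": 0.011,"jaw": 0.005},
    {"wx": 0,"wy": 0,"wz": 0,"tx": 0,"ty": 0,"tz": 0.011,"jaw": 0.005},
  ],
)

```text
clock: 24.48
tcp_pos: [0.495, 0.0061, 0.0843]
tool_rot: [3.141, 0.0, 1.539]
wrist_force: [-1.4, 0.8, 5.7]
opening: 0.131
finger_force: 50.3
```

Seated (force reversed to +5.7 N). Turn it.

servo_tool(
  increments=[
    {"wx": 0,"wy": 0,"wz": 7,"tx": 0,"ty": 0,"tz": -0.0005,"jaw": 0.005},
    {"wx": 0,"wy": 0,"wz": 14,"tx": 0,"ty": 0,"tz": -0.0005,"jaw": 0.005},
    {"wx": 0,"wy": 0,"wz": 21,"tx": 0,"ty": 0,"tz": -0.0005,"jaw": 0.005},
    {"wx": 0,"wy": 0,"wz": 28,"tx": 0,"ty": 0,"tz": -0.0005,"jaw": 0.005},
    {"wx": 0,"wy": 0,"wz": 35,"tx": 0,"ty": 0,"tz": -0.0005,"jaw": 0.005},
    {"wx": 0,"wy": 0,"wz": 42,"tx": 0,"ty": 0,"tz": -0.0005,"jaw": 0.005},
    {"wx": 0,"wy": 0,"wz": 49,"tx": 0,"ty": 0,"tz": -0.0005,"jaw": 0.005},
    {"wx": 0,"wy": 0,"wz": 56,"tx": 0,"ty": 0,"tz": -0.0005,"jaw": 0.005},
  ],
)

```text
clock: 25.15
tcp_pos: [0.4953, 0.0063, 0.0844]
tool_rot: [3.141, -0.001, 0.556]
wrist_force: [0.7, 1.4, 0.7]
opening: 0.126
finger_force: 49.6
```

servo_tool(
  increments=[
    {"wx": 0,"wy": 0,"wz": 7,"tx": 0,"ty": 0,"tz": 0,"jaw": 0.005},
    {"wx": 0,"wy": 0,"wz": 14,"tx": 0,"ty": 0,"tz": 0,"jaw": 0.005},
    {"wx": 0,"wy": 0,"wz": 21,"tx": 0,"ty": 0,"tz": 0,"jaw": 0.005},
    {"wx": 0,"wy": 0,"wz": 28,"tx": 0,"ty": 0,"tz": 0,"jaw": 0.005},
    {"wx": 0,"wy": 0,"wz": 34,"tx": 0,"ty": 0,"tz": 0,"jaw": 0.005},
    {"wx": 0,"wy": 0,"wz": 34,"tx": 0,"ty": 0,"tz": 0,"jaw": 0.005},
    {"wx": 0,"wy": 0,"wz": 34,"tx": 0,"ty": 0,"tz": 0,"jaw": 0.005},
  ],
)

```text
clock: 25.73
tcp_pos: [0.4953, 0.0062, 0.0844]
tool_rot: [3.142, -0.001, -0.028]
wrist_force: [0.4, 0.6, 0.8]
opening: 0.128
finger_force: 49.6
```

servo_tool(
  increments=[
    {"wx": 0,"wy": 0,"wz": 0,"tx": 0,"ty": 0,"tz": 0,"jaw": 0.025},
    {"wx": 0,"wy": 0,"wz": 0,"tx": 0,"ty": 0,"tz": 0,"jaw": 0.04},
    {"wx": 0,"wy": 0,"wz": 0,"tx": 0,"ty": 0,"tz": 0,"jaw": 0.04},
    {"wx": 0,"wy": 0,"wz": 0,"tx": 0,"ty": 0,"tz": -0.02,"jaw": 0.04},
    {"wx": 0,"wy": 0,"wz": 0,"tx": 0,"ty": 0,"tz": -0.05,"jaw": 0.05},
    {"wx": 0,"wy": 0,"wz": 0,"tx": 0,"ty": 0.005,"tz": -0.085,"jaw": 0.05},
    {"wx": 0,"wy": 0,"wz": 0,"tx": -0.003,"ty": 0.03,"tz": -0.115,"jaw": 0.05},
    {"wx": 0,"wy": 0,"wz": 0,"tx": -0.008,"ty": 0.065,"tz": -0.125,"jaw": 0.05},
  ],
)

```text
clock: 26.4
tcp_pos: [0.4878, -0.058, 0.2137]
tool_rot: [3.141, -0.008, -0.027]
wrist_force: [0.9, -0.3, -0.0]
opening: 0.585
finger_force: 0.0
```

servo_tool(
  increments=[
    {"wx": 0,"wy": 0,"wz": 2,"tx": -0.005,"ty": 0.035,"tz": 0,"jaw": 0.05},
    {"wx": 0,"wy": 0,"wz": 4,"tx": -0.01,"ty": 0.07,"tz": 0,"jaw": 0.05},
    {"wx": 0,"wy": 0,"wz": 6,"tx": -0.015,"ty": 0.105,"tz": 0,"jaw": 0.05},
    {"wx": 0,"wy": 0,"wz": 6,"tx": -0.02,"ty": 0.14,"tz": 0,"jaw": 0.05},
    {"wx": 0,"wy": 0,"wz": 6,"tx": -0.026,"ty": 0.175,"tz": 0,"jaw": 0.05},
    {"wx": 0,"wy": 0,"wz": 6,"tx": -0.032,"ty": 0.205,"tz": 0,"jaw": 0.05},
    {"wx": 0,"wy": 0,"wz": 6,"tx": -0.036,"ty": 0.222,"tz": 0,"jaw": 0.05},
    {"wx": 0,"wy": 0,"wz": 6,"tx": -0.036,"ty": 0.222,"tz": 0,"jaw": 0.05},
  ],
)

```text
clock: 27.07
tcp_pos: [0.4412, -0.2831, 0.2091]
tool_rot: [3.14, -0.0, -0.139]
wrist_force: [0.2, 0.6, 0.5]
opening: 0.587
finger_force: 0.0
```

Run:
```python
from h import *
for _ in range(5): eyes.grab_frame("side")
o=get_obs();print(o["tcp_pos"],np.degrees(o["tool_rot"]),o["clock"])
print(totool(np.r_[.4437,-.2795,.082]-o["tcp_pos"]))
```

```text
[ 0.44191389 -0.27804362  0.20904576] [-1.79952442e+02  3.13163405e-02 -7.72656199e+00] 27.3167
[0.00203514 0.00130847 0.12704362]
```

servo_tool(
  increments=[
    {"wx": 0,"wy": 0,"wz": 0,"tx": 0.002,"ty": 0.0013,"tz": 0.03,"jaw": 0.05},
    {"wx": 0,"wy": 0,"wz": 0,"tx": 0.002,"ty": 0.0013,"tz": 0.065,"jaw": 0.05},
    {"wx": 0,"wy": 0,"wz": 0,"tx": 0.002,"ty": 0.0013,"tz": 0.1,"jaw": 0.05},
    {"wx": 0,"wy": 0,"wz": 0,"tx": 0.002,"ty": 0.0013,"tz": 0.118,"jaw": 0.05},
    {"wx": 0,"wy": 0,"wz": 0,"tx": 0.002,"ty": 0.0013,"tz": 0.126,"jaw": 0.05},
    {"wx": 0,"wy": 0,"wz": 0,"tx": 0.002,"ty": 0.0013,"tz": 0.126,"jaw": 0.05},
    {"wx": 0,"wy": 0,"wz": 0,"tx": 0.002,"ty": 0.0013,"tz": 0.126,"jaw": 0.05},
  ],
)

```text
clock: 27.9
tcp_pos: [0.4444, -0.2804, 0.0836]
tool_rot: [3.142, -0.0, -0.135]
wrist_force: [-0.2, 0.3, 0.1]
opening: 0.588
finger_force: 0.0
```

servo_tool(
  increments=[
    {"wx": 0,"wy": 0,"wz": 0,"tx": 0,"ty": 0,"tz": 0,"jaw": 0.03},
    {"wx": 0,"wy": 0,"wz": 0,"tx": 0,"ty": 0,"tz": 0,"jaw": 0.005},
    {"wx": 0,"wy": 0,"wz": 0,"tx": 0,"ty": 0,"tz": 0,"jaw": 0.005},
    {"wx": 0,"wy": 0,"wz": 0,"tx": 0,"ty": 0,"tz": 0,"jaw": 0.005},
    {"wx": 0,"wy": 0,"wz": 0,"tx": 0,"ty": 0,"tz": 0,"jaw": 0.005},
    {"wx": 0,"wy": 0,"wz": 0,"tx": 0,"ty": 0,"tz": 0,"jaw": 0.005},
    {"wx": 0,"wy": 0,"wz": 0,"tx": 0,"ty": 0,"tz": 0,"jaw": 0.005},
  ],
)

```text
clock: 28.48
tcp_pos: [0.4446, -0.2815, 0.0846]
tool_rot: [3.14, -0.003, -0.136]
wrist_force: [0.6, 0.6, 6.9]
opening: 0.128
finger_force: 50.7
```

servo_tool(
  increments=[
    {"wx": 0,"wy": 0,"wz": 0,"tx": 0,"ty": 0,"tz": -0.02,"jaw": 0.005},
    {"wx": 0,"wy": 0,"wz": 0,"tx": 0,"ty": 0,"tz": -0.055,"jaw": 0.005},
    {"wx": 0,"wy": 0,"wz": 0,"tx": 0,"ty": 0,"tz": -0.09,"jaw": 0.005},
    {"wx": 0,"wy": 0,"wz": -7,"tx": 0,"ty": -0.02,"tz": -0.12,"jaw": 0.005},
    {"wx": 0,"wy": 0,"wz": -14,"tx": 0,"ty": -0.057,"tz": -0.12,"jaw": 0.005},
    {"wx": 0,"wy": 0,"wz": -21,"tx": 0.001,"ty": -0.094,"tz": -0.12,"jaw": 0.005},
    {"wx": 0,"wy": 0,"wz": -28,"tx": 0.001,"ty": -0.131,"tz": -0.12,"jaw": 0.005},
    {"wx": 0,"wy": 0,"wz": -35,"tx": 0.002,"ty": -0.168,"tz": -0.12,"jaw": 0.005},
  ],
)

```text
clock: 29.15
tcp_pos: [0.468, -0.1134, 0.2037]
tool_rot: [3.141, -0.0, 0.479]
wrist_force: [0.2, -0.9, -1.9]
opening: 0.127
finger_force: 49.7
```

Run:
```python
from h import *
o=get_obs();print(o["tcp_pos"],np.degrees(o["tool_rot"]),o["finger_force"],o["opening"])
print(totool(np.r_[.4953,.0605,.2]-o["tcp_pos"]))
```

```text
[ 0.46802396 -0.11336657  0.20370819] [ 1.79976556e+02 -2.74181278e-02  2.74673134e+01] 49.719969034194946 0.12741203299126957
[ 0.10439419 -0.14168796  0.00370018]
```

servo_tool(
  increments=[
    {"wx": 0,"wy": 0,"wz": -7,"tx": 0.016,"ty": -0.022,"tz": 0,"jaw": 0.005},
    {"wx": 0,"wy": 0,"wz": -14,"tx": 0.032,"ty": -0.044,"tz": 0,"jaw": 0.005},
    {"wx": 0,"wy": 0,"wz": -21,"tx": 0.048,"ty": -0.066,"tz": 0,"jaw": 0.005},
    {"wx": 0,"wy": 0,"wz": -28,"tx": 0.064,"ty": -0.088,"tz": 0,"jaw": 0.005},
    {"wx": 0,"wy": 0,"wz": -35,"tx": 0.08,"ty": -0.11,"tz": 0,"jaw": 0.005},
    {"wx": 0,"wy": 0,"wz": -42,"tx": 0.095,"ty": -0.13,"tz": 0,"jaw": 0.005},
    {"wx": 0,"wy": 0,"wz": -49,"tx": 0.1044,"ty": -0.1417,"tz": 0,"jaw": 0.005},
    {"wx": 0,"wy": 0,"wz": -56,"tx": 0.1044,"ty": -0.1417,"tz": 0,"jaw": 0.005},
  ],
)

```text
clock: 29.82
tcp_pos: [0.4969, 0.0619, 0.2033]
tool_rot: [3.141, -0.002, 1.461]
wrist_force: [0.0, -0.1, -1.3]
opening: 0.13
finger_force: 49.7
```

servo_tool(
  increments=[
    {"wx": 0,"wy": 0,"wz": -5,"tx": 0,"ty": 0,"tz": 0.02,"jaw": 0.005},
    {"wx": 0,"wy": 0,"wz": -5,"tx": 0,"ty": 0,"tz": 0.04,"jaw": 0.005},
    {"wx": 0,"wy": 0,"wz": -5,"tx": 0,"ty": 0,"tz": 0.06,"jaw": 0.005},
    {"wx": 0,"wy": 0,"wz": -5,"tx": 0,"ty": 0,"tz": 0.07,"jaw": 0.005},
    {"wx": 0,"wy": 0,"wz": -5,"tx": 0,"ty": 0,"tz": 0.07,"jaw": 0.005},
    {"wx": 0,"wy": 0,"wz": -5,"tx": 0,"ty": 0,"tz": 0.07,"jaw": 0.005},
    {"wx": 0,"wy": 0,"wz": -5,"tx": 0,"ty": 0,"tz": 0.07,"jaw": 0.005},
    {"wx": 0,"wy": 0,"wz": -5,"tx": 0,"ty": 0,"tz": 0.07,"jaw": 0.005},
  ],
)

```text
clock: 30.48
tcp_pos: [0.4975, 0.059, 0.1343]
tool_rot: [3.139, -0.0, 1.539]
wrist_force: [-0.0, 0.4, -1.3]
opening: 0.128
finger_force: 49.7
```

```bash
python3 hov.py .4953 .0595
```

```text
[0.49682809 0.05902162 0.13363744] 88.19803995614402 30.7833
[[320.5 171.8]
 [311.  172.1]
 [330.  171.5]
 [322.9 191.9]]
165 215 216 218 218 214 215 214 219 220 217 216 216 220 214 117 124 124 123 123 124 125 124 123 | 15 14 15 14 15 14 15 14 14 16 16 16 15 16 16 15
168 215 216 218 218 215 215 213 218 220 217 216 216 220 215 113 121 122 122 122 122 121 122 120 | 15 15 15 13 14 14 14 15 15 16 17 19 15 19 15 18
171 215 215 218 219 214 215 217 232 236 234 232 232 238 196 121 125 124 125 124 125 125 125 122 | 15 14 15 15 15 13 14 15 14 22 16 14 16 18 18 20
174 215 215 217 218 214 215 210 98 106 107 107 105 104 106 125 124 123 124 124 123 123 123 121 | 15 15 15 15 16 70 67 67 64 24 14 15 19 15 15 16
177 215 215 217 217 215 214 210 99 107 106 108 108 106 107 127 125 122 123 120 121 120 120 113 | 15 14 14 15 15 69 67 66 67 25 14 17 15 19 19 20
180 214 214 217 218 214 214 208 98 108 107 107 109 106 106 106 105 138 145 146 146 147 145 202 | 14 14 14 14 15 71 64 68 67 67 73 19 19 19 21 15
183 214 214 217 218 214 214 223 96 108 106 108 107 107 105 107 105 137 145 145 145 147 144 201 | 14 14 15
[... 377 characters left out ...]
 165 178 166 97 102 136 142 141 141 135 132 195 | 15 15 15 15 15 106 102 90 17 56 78 19 22 20 21 15
195 213 213 217 219 214 213 222 124 147 151 192 206 208 205 198 142 202 216 216 218 216 215 214 | 14 14 16 15 15 109 34 19 20 19 34 15 15 15 15 16
198 213 214 216 218 214 212 222 134 134 175 198 210 234 212 201 177 200 213 213 215 216 214 213 | 14 15 15 16 15 110 16 19 15 20 22 14 16 14 14 14
201 212 213 216 218 214 213 222 134 137 164 190 186 179 191 195 169 197 215 214 215 216 214 212 | 16 14 15 14 15 113 19 19 21 20 23 15 14 15 14 14
204 212 213 217 227 183 175 160 157 162 160 162 178 198 189 170 160 157 156 157 159 174 206 217 | 16 14 15 17 21 19 24 22 19 21 22 23 23 19 16 15
cols from 298
```

servo_tool(
  increments=[
    {"wx": 0,"wy": 0,"wz": 0,"tx": 0.001,"ty": -0.0009,"tz": 0.01,"jaw": 0.005},
    {"wx": 0,"wy": 0,"wz": 0,"tx": 0.001,"ty": -0.0009,"tz": 0.022,"jaw": 0.005},
    {"wx": 0,"wy": 0,"wz": 0,"tx": 0.001,"ty": -0.0009,"tz": 0.024,"jaw": 0.005},
    {"wx": 0,"wy": 0,"wz": 0,"tx": 0.001,"ty": -0.0009,"tz": 0.026,"jaw": 0.005},
    {"wx": 0,"wy": 0,"wz": 0,"tx": 0.001,"ty": -0.0009,"tz": 0.03,"jaw": 0.005},
    {"wx": 0,"wy": 0,"wz": 0,"tx": 0.001,"ty": -0.0009,"tz": 0.034,"jaw": 0.005},
    {"wx": 0,"wy": 0,"wz": 0,"tx": 0.001,"ty": -0.0009,"tz": 0.038,"jaw": 0.005},
    {"wx": 0,"wy": 0,"wz": 0,"tx": 0.001,"ty": -0.0009,"tz": 0.038,"jaw": 0.005},
  ],
)

```text
clock: 31.45
tcp_pos: [0.4954, 0.06, 0.0946]
tool_rot: [-3.141, 0.0, 1.539]
wrist_force: [-0.1, 1.5, -1.4]
opening: 0.129
finger_force: 49.7
```

servo_tool(
  increments=[
    {"wx": 0,"wy": 0,"wz": 0,"tx": 0,"ty": 0,"tz": 0.003,"jaw": 0.005},
    {"wx": 0,"wy": 0,"wz": 0,"tx": 0,"ty": 0,"tz": 0.006,"jaw": 0.005},
    {"wx": 0,"wy": 0,"wz": 0,"tx": 0,"ty": 0,"tz": 0.009,"jaw": 0.005},
    {"wx": 0,"wy": 0,"wz": 0,"tx": 0,"ty": 0,"tz": 0.011,"jaw": 0.005},
    {"wx": 0,"wy": 0,"wz": 0,"tx": 0,"ty": 0,"tz": 0.011,"jaw": 0.005},
    {"wx": 0,"wy": 0,"wz": 0,"tx": 0,"ty": 0,"tz": 0.011,"jaw": 0.005},
  ],
)

```text
clock: 31.95
tcp_pos: [0.4957, 0.0601, 0.0846]
tool_rot: [3.141, -0.0, 1.539]
wrist_force: [-1.1, -0.1, 4.3]
opening: 0.129
finger_force: 50.6
```

Seated; turn and release.

servo_tool(
  increments=[
    {"wx": 0,"wy": 0,"wz": 7,"tx": 0,"ty": 0,"tz": -0.0005,"jaw": 0.005},
    {"wx": 0,"wy": 0,"wz": 14,"tx": 0,"ty": 0,"tz": -0.0005,"jaw": 0.005},
    {"wx": 0,"wy": 0,"wz": 21,"tx": 0,"ty": 0,"tz": -0.0005,"jaw": 0.005},
    {"wx": 0,"wy": 0,"wz": 28,"tx": 0,"ty": 0,"tz": -0.0005,"jaw": 0.005},
    {"wx": 0,"wy": 0,"wz": 35,"tx": 0,"ty": 0,"tz": -0.0005,"jaw": 0.005},
    {"wx": 0,"wy": 0,"wz": 42,"tx": 0,"ty": 0,"tz": -0.0005,"jaw": 0.005},
    {"wx": 0,"wy": 0,"wz": 49,"tx": 0,"ty": 0,"tz": -0.0005,"jaw": 0.005},
    {"wx": 0,"wy": 0,"wz": 56,"tx": 0,"ty": 0,"tz": -0.0005,"jaw": 0.005},
  ],
)

```text
clock: 32.62
tcp_pos: [0.4961, 0.0602, 0.0847]
tool_rot: [3.141, -0.001, 0.556]
wrist_force: [0.7, 0.5, -1.0]
opening: 0.126
finger_force: 49.8
```

servo_tool(
  increments=[
    {"wx": 0,"wy": 0,"wz": 7,"tx": 0,"ty": 0,"tz": 0,"jaw": 0.005},
    {"wx": 0,"wy": 0,"wz": 14,"tx": 0,"ty": 0,"tz": 0,"jaw": 0.005},
    {"wx": 0,"wy": 0,"wz": 21,"tx": 0,"ty": 0,"tz": 0,"jaw": 0.005},
    {"wx": 0,"wy": 0,"wz": 28,"tx": 0,"ty": 0,"tz": 0,"jaw": 0.005},
    {"wx": 0,"wy": 0,"wz": 34,"tx": 0,"ty": 0,"tz": 0,"jaw": 0.005},
    {"wx": 0,"wy": 0,"wz": 34,"tx": 0,"ty": 0,"tz": 0,"jaw": 0.005},
    {"wx": 0,"wy": 0,"wz": 34,"tx": 0,"ty": 0,"tz": 0,"jaw": 0.005},
  ],
)

```text
clock: 33.2
tcp_pos: [0.4959, 0.0601, 0.0847]
tool_rot: [-3.142, -0.0, -0.028]
wrist_force: [0.1, 0.8, 0.1]
opening: 0.132
finger_force: 49.8
```

servo_tool(
  increments=[
    {"wx": 0,"wy": 0,"wz": 0,"tx": 0,"ty": 0,"tz": 0,"jaw": 0.025},
    {"wx": 0,"wy": 0,"wz": 0,"tx": 0,"ty": 0,"tz": 0,"jaw": 0.04},
    {"wx": 0,"wy": 0,"wz": 0,"tx": 0,"ty": 0,"tz": 0,"jaw": 0.04},
    {"wx": 0,"wy": 0,"wz": 0,"tx": 0,"ty": 0,"tz": -0.02,"jaw": 0.04},
    {"wx": 0,"wy": 0,"wz": 0,"tx": 0,"ty": 0,"tz": -0.05,"jaw": 0.04},
    {"wx": 0,"wy": 0,"wz": 0,"tx": 0,"ty": 0,"tz": -0.085,"jaw": 0.04},
    {"wx": 0,"wy": 0,"wz": 0,"tx": -0.01,"ty": 0.02,"tz": -0.12,"jaw": 0.04},
    {"wx": 0,"wy": 0,"wz": 0,"tx": -0.03,"ty": 0.035,"tz": -0.15,"jaw": 0.04},
  ],
)

```text
clock: 33.87
tcp_pos: [0.4671, 0.0256, 0.2371]
tool_rot: [3.141, -0.004, -0.029]
wrist_force: [0.9, 0.1, -0.0]
opening: 0.469
finger_force: 0.0
```

Run:
```python
from h import *
for _ in range(4): W=eyes.grab_frame("wrist")
S=eyes.grab_frame("scene");D=eyes.grab_frame("side");o=get_obs();print(o["clock"],o["wrist_force"],o["tcp_pos"])
g=lambda f,p:cv2.resize(f["image"][int(p[1])-42:int(p[1])+42,int(p[0])-56:int(p[0])+56],(400,300),interpolation=cv2.INTER_CUBIC)
c=np.array([.545,.02,.05])
b=np.hstack([g(S,proj(S,c)[0]),g(D,proj(D,c)[0])])
a=np.hstack([cv2.resize(W["image"],(480,300)),np.zeros((300,320,3),np.uint8)])
cv2.imwrite("pics/w9.png",np.vstack([a,b]))
```

```text
34.1667 [-0.38163485  1.05600396  0.17359961] [0.46422616 0.02629824 0.23373317]
```

View pics/w9.png

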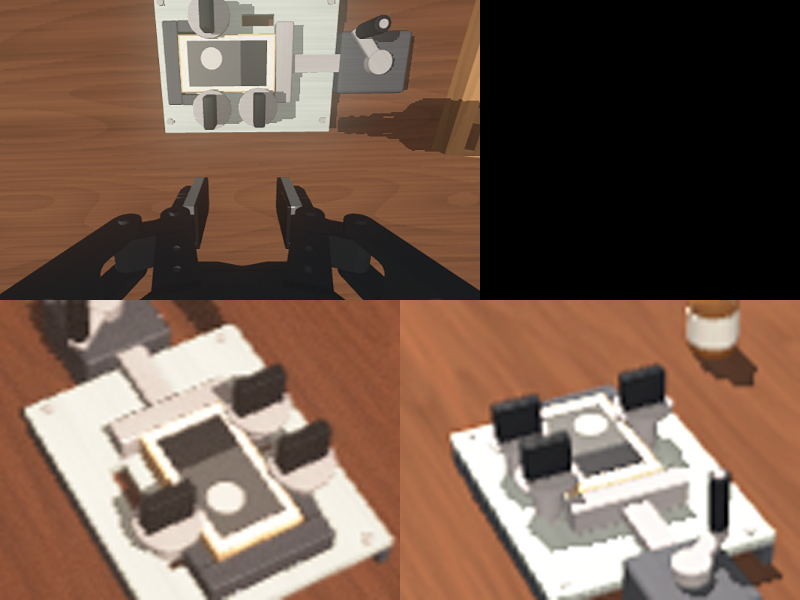

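The picture shows the block clamped between fence and jaw, three keys upright and turned square to their slots, and the gripper clear.

```bash
python3 -c "
from cell import r
print(r.job_done())"
```

```text
the job is handed in; nothing more can be done
None
```

The job is handed in at about 34 s: the block is clamped against the fence, and all three keys found in the rack are seated in slots 0, 1 and 3 and turned to lock; the hand-in call returned no verdict.

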